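Tip a charge of dovetail shoes into the ultrasonic cleaner

TASK

Take the steel pouring cup off its peg and stand it on the rubber mat, put every bare aluminium dovetail shoe lying on the table into it, then tip the whole charge into the sunken tank of the ultrasonic cleaner: angle the cup so that it clears the raised walls and its lip is down inside them, below the rim, while it pours. With all the shoes lying in the tank press the cleaner's start button fully in, and leave the empty cup standing upright on the mat; do not disturb the eyepiece things and other belongings lying about.

Things in the scene. Friction and masses are not known exactly. Their poses are not given: they have to be found in the camera images.
- cup: polished steel pouring cup, 250 g. Origin: centre of the floor's underside; z up, x the pouring way. Inside x -48 to 50, y -50 to 50 mm, floor 4 mm thick; back and side walls 55 mm high, 4 mm thick. The front is a 45 degree chute, see cup_lip. Slippery inside: shoes slide at slopes over about 17 degrees. Starts hung on the peg, upright, floor 60 mm up.
- cup_grip (a point): hold point of the cup's black flat grip, at (-65, 0, 145) mm in the cup's frame, axes as the cup's. The grip stands on the crossbar, 16 mm thick, 34 mm wide along y, 56 mm long, leaning 20 degrees back; its top at z 165 mm. Take it across the 16 mm: fingers close along (cos 20, 0, sin 20 deg) and point along (sin 20, 0, -cos 20 deg) in the cup's frame.
- cup_lip (a point): middle of the cup's pouring lip, at (95, 0, 45) mm in the cup's frame, axes as the cup's. The chute, 108 mm wide with side curbs, rises at 45 degrees from the floor's front edge (50, 0, 0) to this lip.
- cup_bar (a point): middle of the underside of the cup's crossbar, at (-47, 0, 98) mm in the cup's frame. The bar is 68 mm along y, 10 mm thick, 12 mm high, on two uprights at y = -30 and 30 mm above the back wall; the peg goes through the window under it and the bar rests on the peg.
- stand: fixed wooden stand: base 115 x 130 x 14 mm screwed to the table (x -75 to 40 mm), upright board 100 mm wide, 16 mm thick, top at 162 mm. Origin on the table under the middle of the board; z up; x is the way the peg points. The peg, 8 mm round, leaves the board with its axis 154 mm above the table.
- peg_end (a point): top of the peg's upturned end, 40 mm out from the board's middle and 11 mm higher than the peg's upper side: to free the cup lift it 16 mm or more, then move it 40 mm or more the way the peg points
- mat: black rubber mat fixed on the table, 120 x 220 mm, 3 mm thick; origin at the centre of its underside, y along the 220 mm
- cleaner: ultrasonic cleaner, fixed, dry: a steel tank with raised walls, and a white 45 mm high control deck 60 mm deep along its -x side. Origin on the table under the tank's centre, z up. Tank inside x = -80 to 80 mm, y = -75 to 75 mm, walls 8 mm thick, rim 90 mm above the table, floor 20 mm above the table. Its +y side looks roughly to the mat.
- tank_floor (a point): centre of the tank's floor, 70 mm below the rim; axes as the cleaner's
- start (a joint): travel of the start button, m: 0 out, 0.006 fully in, about 4 N, springs back; pressed downwards
- start_top (a point): centre of the top of the round grey start button (26 mm across) on the cleaner's control deck
- shoe0: one of up to four alike bare-aluminium dovetail shoes (finder saddles): a block 64 x 36 x 24 mm with a lengthwise groove 14 mm wide and 12 mm deep along the middle of its top, about 70 g, lying groove up on the table in front of the mat at the start. Origin at the centre of the block, x along the 64 mm, y across the 36 mm, z up out of the groove side. None if absent.
- shoe1: one of up to four alike bare-aluminium dovetail shoes (finder saddles): a block 64 x 36 x 24 mm with a lengthwise groove 14 mm wide and 12 mm deep along the middle of its top, about 70 g, lying groove up on the table in front of the mat at the start. Origin at the centre of the block, x along the 64 mm, y across the 36 mm, z up out of the groove side. None if absent.
- shoe2: one of up to four alike bare-aluminium dovetail shoes (finder saddles): a block 64 x 36 x 24 mm with a lengthwise groove 14 mm wide and 12 mm deep along the middle of its top, about 70 g, lying groove up on the table in front of the mat at the start. Origin at the centre of the block, x along the 64 mm, y across the 36 mm, z up out of the groove side. None if absent.
- shoe3: one of up to four alike bare-aluminium dovetail shoes (finder saddles): a block 64 x 36 x 24 mm with a lengthwise groove 14 mm wide and 12 mm deep along the middle of its top, about 70 g, lying groove up on the table in front of the mat at the start. Origin at the centre of the block, x along the 64 mm, y across the 36 mm, z up out of the groove side. None if absent.
- tring: brass T-ring, 60 mm across, 12 mm high, lying on the table; bystander
- eyepiece: stubby silver eyepiece, 48 mm across, 78 mm high, standing on the table; bystander
- eyecup: black rubber eyecup, 52 mm across, 35 mm high; bystander
- filtercell: blue filter cell in an aluminium rim, 54 mm across, 9 mm high; bystander
- jar: closed jar, 64 mm across, 110 mm high; bystander
There are look-alikes about, which are no part of the job. Leave any blue or turquoise look-alike of the shoe1 alone. What is shaped like the cup but yellow is not meant.

How it is judged:
By the outcome, as a careful person would: the job done as asked, in the order asked, and still so for the second after the job is handed in, with the robot touching nothing.
Of shoe0, shoe1, shoe2, shoe3 only 2 to 4 are there at a start; the rules pass over those that are not, and their reading is None.
At some moment in a run one of shoe0, shoe1, shoe2, shoe3 may be knocked a few centimetres aside while the robot is not near it.
It also fails if it takes over 210 s, if anything falls off the work surface, if the arm or the gripper's body presses on something with over 40 N, if the wrist force passes 120 N, or if a joint passes its speed limit or range.

ROBOT

A 6-joint arm with a two-finger parallel gripper is mounted at the origin on the work surface. World frame = base frame: x ahead of the robot, y to its left, z up, the work surface at z = 0. Lengths are in m, angles in rad, forces in N, time in s.
With the tool pointing down it reaches from about 0.35 to 0.775 m from the base axis. Payload 7.3 kg.
Tool frame: the origin (TCP) lies at the very end of the fingers, on their centre line; the grasp point (between the pads) lies 19 mm behind it (robot.hold_point_z is the distance from the TCP to the grasp point, in m); z points along the fingers, y is the direction in which the jaws open and shut (so a half turn about z gives the same grasp; the last joint's range is limited). The gripper opens to 92 mm and grips with 3 to 60 N. Pads are 19 mm wide; open, the fingers measure 130 mm over their backs; the gripper's body (75 mm by 190 mm) begins 47 mm behind the grasp point.
Start: joints at [1.052, 0.342, 1.524, -0, 1.275, -0.146], TCP at [0.191, 0.489, 0.227] pointing down, gripper open.
Joint ranges: [-2.53, 2.53], [-0.77, 2.02], [0.04, 2.7], [-1, 4.14], [0.28, 2.66], [-3.11, 3.11]. Speed limits (rad/s): [2.57, 2.57, 3.14, 3.14, 3.14, 3.14].

INTERFACE

Orientations are given as [roll, pitch, yaw] about the fixed x, y, z axes, in that order (R = Rz(yaw) Ry(pitch) Rx(roll)).
In Python, from cell import monitor, viewer, robot gives the robot as it stands.
- The arm moves only by the tool move_arm, never from a script. Its argument "deltas" is a list of rows, each an object of numbers: "x", "y", "z": the shift along the tool's x, y, z in m; "wx", "wy", "wz": the turn, a rotation vector about the tool's x, y, z in degrees; "hand": the opening, from 0 (shut) to 1 (fully open). In form: [{"x": .., "y": .., "z": .., "wx": .., "wy": .., "wz": .., "hand": ..}, ...]. A call has 1 to 8 rows; each row is the pose to reach, as a shift and turn from the pose commanded when the call began, along the tool's axes at that moment; what a row does not reach only later rows make up. A row lasts 1/8 s, in which the tool goes at most 62.5 mm and 10.7 degrees, less where a joint would pass 70% of its speed; a pose out of reach is approached as far as the arm can. A call with a gripper value outside its range is refused whole. The fingers move at their own pace and stop on an object; "grip_force" is the grip in N (left out, the last holds). Time passes only in rows, so rows that repeat a pose let the fingers close. It gives the time, the measured TCP pose, the force and the opening at its end, in the units of the state.
- monitor.observe(): the state, without advancing time (a new reading comes with each control period).
- viewer.read_camera(name): name is "scene" or "top" or "wrist"; returns the picture (384x512x3 uint8, red, green, blue); there is no depth.
- viewer.camera_params(name): a dict with "camera_matrix" (3x3 intrinsics, pixels), "R" (3x3) and "t" (3): a world point X has camera coordinates R X + t. Camera axes: x right, y down, z forward; pixel columns grow to the right and rows downward; lengths in m; the calibration is good to about 2 mm. A picture is of the moment at which its call begins: read the wrist's pose just before it. camera_params takes no time and is no camera call; for the wrist camera it gives the pose at the moment of the call.
- robot.hand_in(): hands the job in, once; it reports no verdict.
The state is a dict: "time": time; "qpos": joint angles; "qvel": joint speeds; "joint_efforts": joint torques, N m; "tool_pos": TCP position; "tool_rot": TCP orientation; "contact_force": force on the tool from outside, world axes, zero at the start; "torque": the same for the moment, N m; "opening": finger opening in m.
Only numpy, scipy, OpenCV 4.12 (cv2) and the standard library are available. Lean on these libraries where they do the work, as an engineer would, in place of code of your own. Each camera call takes 0.05 s, during which the arm holds its last target. There are 200 camera calls.

## Working session

There is one attempt and no reset: what is moved stays moved. The work goes in short steps, Python scripts to look and compute and a tool call to move; the robot and the scene stay as the last step left them, time stands still between calls to the robot, and variables do not carry over. Pictures are saved under pics/ and viewed, about 12 in all and at most 16, crops included, and the job is handed in when it is done.

Besides the shell and the picture viewer there is one more tool, called after "Call:" by a JSON object that holds its "method" and its "body", one argument or row to a line. move_arm: Moves the arm, as the interface text tells. Its arguments: {"type":"object","properties":{"deltas":{"type":"array","items":{"type":"object","properties":{"x":{"type":"number"},"y":{"type":"number"},"z":{"type":"number"},"wx":{"type":"number"},"wy":{"type":"number"},"wz":{"type":"number"},"hand":{"type":"number"}}}},"grip_force":{"type":"number"}},"required":["deltas"]}

```bash
mkdir -p pics; ls; cat > h.py <<'E'
import numpy as np, cv2
from cell import monitor, viewer, robot
from scipy.spatial.transform import Rotation as R
def snap(n,f,crop=None,scale=1):
    p=viewer.camera_params(n); im=viewer.read_camera(n)[:,:,::-1].copy()
    cv2.imwrite(f'pics/{f}_raw.png',im); np.savez(f'pics/{f}.npz',K=p['camera_matrix'],R=p['R'],t=p['t'])
    return im,p
def ray(p,uv):
    K=np.array(p['camera_matrix']);Rm=np.array(p['R']);t=np.array(p['t'])
    return -Rm.T@t, Rm.T@np.linalg.inv(K)@np.array([uv[0],uv[1],1.])
def onz(p,uv,z):
    o,d=ray(p,uv); return o+d*(z-o[2])/d[2]
def tri(p1,a,p2,b):
    o1,d1=ray(p1,a);o2,d2=ray(p2,b)
    s=np.linalg.lstsq(np.c_[d1,-d2],o2-o1,rcond=None)[0]
    x,y=o1+s[0]*d1,o2+s[1]*d2
    return (x+y)/2,np.linalg.norm(x-y)
def proj(p,X):
    c=np.array(p['R'])@np.asarray(X)+np.array(p['t']); q=np.array(p['camera_matrix'])@c; return q[:2]/q[2]
def load(f): return dict(zip(('camera_matrix','R','t'),[np.load(f'pics/{f}.npz')[k] for k in ('K','R','t')]))
E
python3 - <<'E'
from h import *
a,p=snap('scene','s0');b,q=snap('top','t0')
cv2.imwrite('pics/s0.png',cv2.resize(a,(800,600),interpolation=cv2.INTER_CUBIC))
cv2.imwrite('pics/t0.png',cv2.resize(b,(800,600),interpolation=cv2.INTER_CUBIC))
for c in(p,q): print(-c['R'].T@c['t'],c['R'].round(2),c['camera_matrix'])
s=monitor.observe();print(s)
E
```

```text
pics
[1.24174608 0.00820926 1.18568645] [[ 0.07  1.   -0.01]
 [ 0.84 -0.06 -0.54]
 [-0.54  0.03 -0.84]] [[389.69826555   0.         255.85270532]
 [  0.         389.69826555 189.58231695]
 [  0.           0.           1.        ]]
[0.42587711 0.0284682  1.3916892 ] [[-0.03 -1.   -0.02]
 [-0.99  0.03 -0.1 ]
 [ 0.1   0.01 -0.99]] [[410.87447536   0.         255.77660738]
 [  0.         410.87447536 191.00701523]
 [  0.           0.           1.        ]]
{'time': 0.1, 'qpos': array([ 1.05201829e+00,  3.42665350e-01,  1.52488962e+00, -1.84859023e-05,
        1.27541083e+00, -1.45996089e-01]), 'qvel': array([-0.00012593, -0.00096861, -0.00312307,  0.0002231 , -0.0019046 ,
        0.00049977]), 'joint_efforts': array([ 2.70729142e-03, -4.32005453e+01, -2.44695604e+01,  7.18654110e-02,
        5.25799161e-02, -4.54831240e-05]), 'tool_pos': array([0.19101495, 0.48863901, 0.2261192 ]), 'tool_rot': array([-3.14023154e+00, -1.82272599e-04,  2.76881597e+00]), 'contact_force': array([-0.44055164, -0.47343282, -0.10304138]), 'torque': array([ 0.01661232,  0.02226077, -0.00209543]), 'opening': 0.09146238513530162}
```

View pics/s0.png

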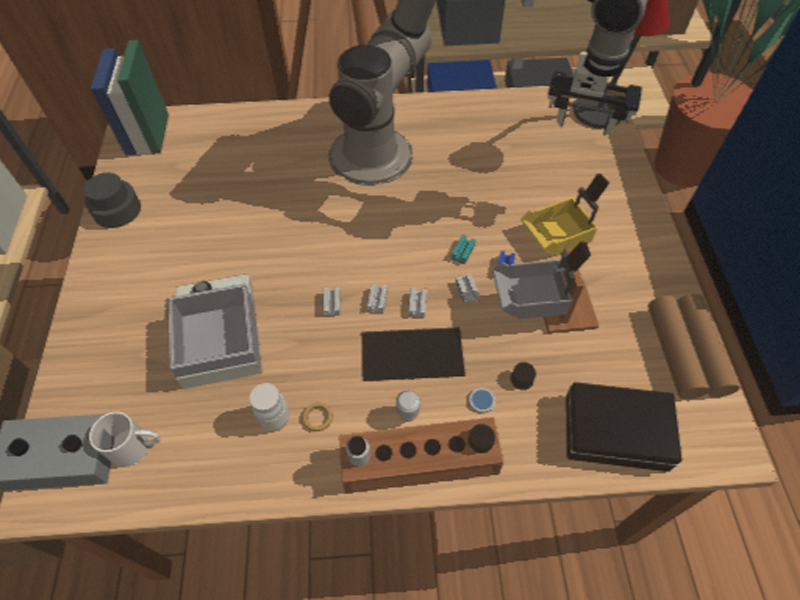

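View pics/t0.png

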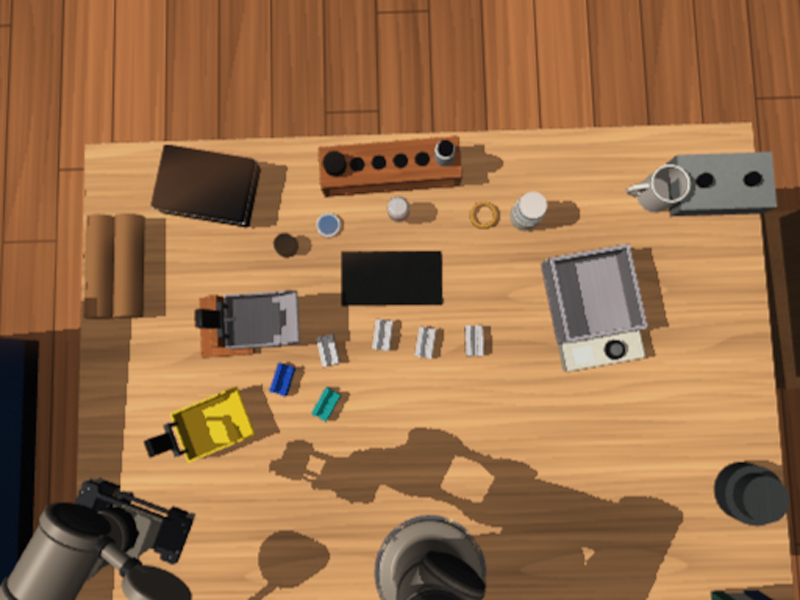

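The scene view shows a steel cup on the stand at (535,288), a yellow look-alike at (560,225), and four bare shoes at (331,301), (376,298), (417,302) and (467,288). The blue (507,260) and turquoise (462,249) ones are look-alikes. The cleaner is at (213,330) and the mat at (412,353). In the top view the same four shoes are at (383,335), (427,342), (474,340) and (328,350), and the steel cup at (260,320). Next I take enlarged crops to confirm these and pick points.

```bash
python3 - <<'E'
from h import *
a=cv2.imread('pics/s0_raw.png');b=cv2.imread('pics/t0_raw.png');ps,pt=load('s0'),load('t0')
def crop(im,x,y,w,h,k): 
    c=cv2.resize(im[y:y+h,x:x+w],None,fx=k,fy=k,interpolation=cv2.INTER_CUBIC)
    for i in range(x-x%10+10,x+w,10): cv2.line(c,((i-x)*k,0),((i-x)*k,6 if i%50 else 16),(0,0,255),1); (i%20==0) and cv2.putText(c,str(i),((i-x)*k-8,20),0,.35,(0,0,255),1)
    for i in range(y-y%10+10,y+h,10): cv2.line(c,(0,(i-y)*k),(6,(i-y)*k),(0,0,255),1);(i%20==0) and cv2.putText(c,str(i),(8,(i-y)*k+4),0,.35,(0,0,255),1)
    return c
c1=crop(b,120,170,100,75,8)
c2=crop(a,300,145,100,75,8)
cv2.imwrite('pics/cupt.png',c1);cv2.imwrite('pics/cups.png',c2)
c3=crop(b,340,150,80,92,5);c4=crop(a,100,170,80,92,5)
cv2.imwrite('pics/clean.png',np.hstack([c3,c4]))
# shoes
for n,im,p,box in(('s',a,ps,(195,170,315,215)),('t',b,pt,(195,195,320,240))):
    hsv=cv2.cvtColor(im,cv2.COLOR_BGR2HSV); m=((hsv[...,1]<60)&(hsv[...,2]>110)).astype(np.uint8)
    M=np.zeros_like(m);x0,y0,x1,y1=box;M[y0:y1,x0:x1]=m[y0:y1,x0:x1]
    M=cv2.morphologyEx(M,cv2.MORPH_CLOSE,np.ones((3,3)))
    for c in cv2.findContours(M,0,2)[0]:
        if cv2.contourArea(c)<25: continue
        w=np.array([onz(p,q,.024)[:2] for q in c[:,0]]).astype(np.float32)*1000
        (cx,cy),sz,an=cv2.minAreaRect(w); m_=cv2.moments(c)
        print(n,'px',round(m_['m10']/m_['m00'],1),round(m_['m01']/m_['m00'],1),'mm',round(cx),round(cy),np.round(sz),round(an))
# mat
for n,im,p in(('s',a,ps),('t',b,pt)):
    M=(im.max(2)<40).astype(np.uint8)
    for c in cv2.findContours(M,0,2)[0]:
        if cv2.contourArea(c)<1000: continue
        w=np.array([onz(p,q,.003)[:2] for q in c[:,0]]).astype(np.float32)*1000
        print(n,cv2.boundingRect(c),cv2.minAreaRect(w))
E
```

```text
s px 266.8 192.2 mm 503 85 [37. 67.] 81
s px 211.8 192.3 mm 488 -108 [70. 36.] 0
s px 241.0 190.1 mm 489 -6 [39. 74.] 79
s px 298.4 182.0 mm 477 204 [74. 36.] 12
t px 209.3 224.2 mm 463 205 [63. 37.] 12
t px 271.9 218.7 mm 475 -3 [37. 63.] 79
t px 303.3 217.9 mm 476 -108 [36. 63.] 88
t px 244.4 213.7 mm 493 88 [37. 64.] 81
s (438, 128, 74, 138) ((530.2299194335938, 800.1226806640625), (581.9446411132812, 64.9613037109375), 3.464681386947632)
t (31, 318, 58, 45) ((114.94544982910156, 702.6304931640625), (185.90966796875, 130.622314453125), 40.37464904785156)
t (0, 217, 25, 157) ((252.59706115722656, 871.9468383789062), (512.4773559570312, 82.46902465820312), 2.182698965072632)
t (219, 161, 64, 35) ((616.9988403320312, 65.29057312011719), (214.78656005859375, 114.63563537597656), 89.31974792480469)
```

View pics/cupt.png

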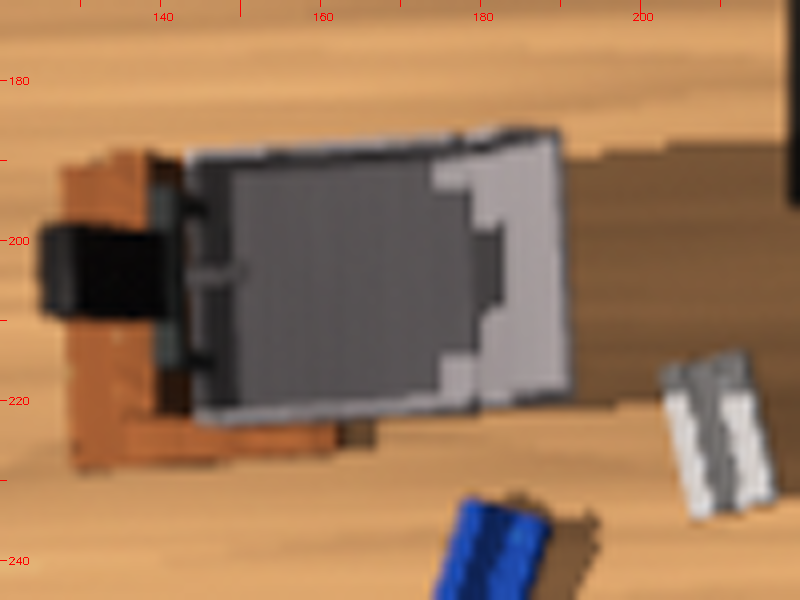

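View pics/cups.png

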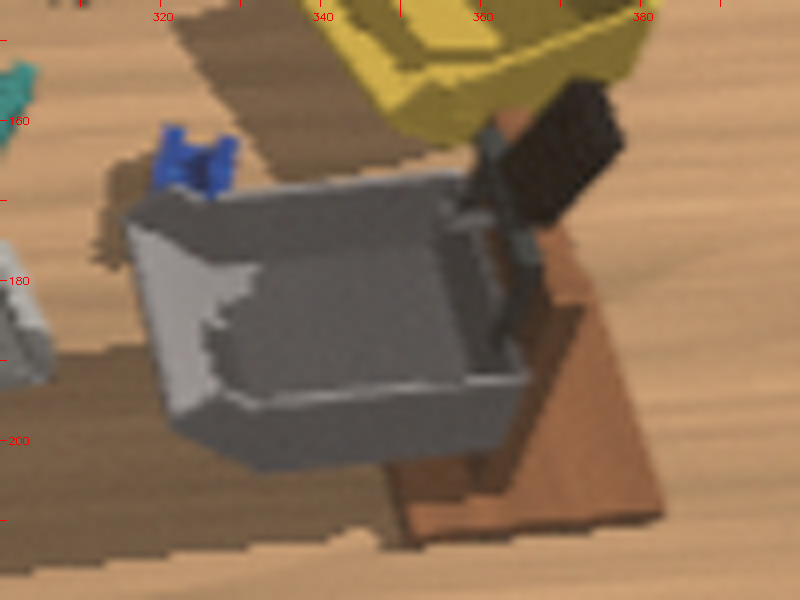

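View pics/clean.png

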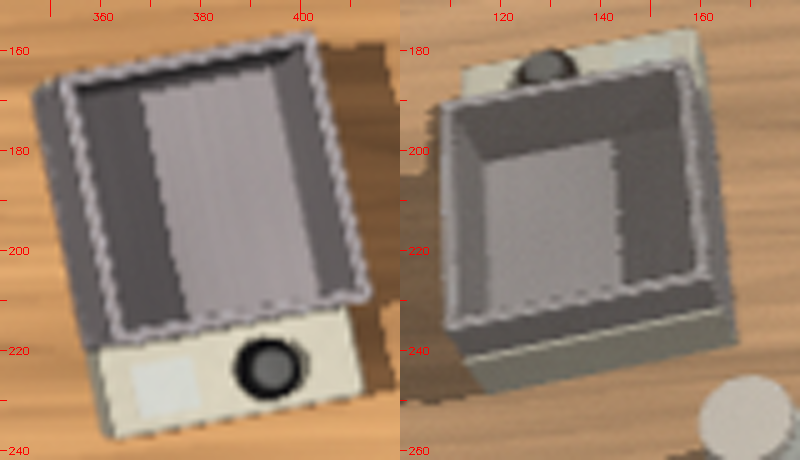

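The crops confirm the targets. The steel cup is the grey one, with its lip corners at top px (189.5,186.5) and (191.5,219.5), scene px (316,173) and (321.5,198). It is plainly not the yellow cup. The aluminium shoes are grey and white, and the blue and turquoise ones get left alone. The cleaner button is at top px (393.6,224), scene px (129.4,183.6).

```bash
python3 - <<'E'
from h import *
ps,pt=load('s0'),load('t0')
P=dict(rTL=((352,166),(162.4,225.6)),rTR=((402.6,156.6),(109.4,236)),rBR=((414,209),(108,191)),rBL=((363,218.4),(157,182.6)),btn=((393.6,224),(129.4,183.6)),
lipF=((189.5,186.5),(321.5,198)),lipN=((191.5,219.5),(316,173)),backF=((143.5,189.5),(365.5,192)),backN=((145,222.5),(357,167)),
gripF=((125.5,198.5),(378,163)),gripN=((125.5,209.5),(374,155)))
for s,(a,b) in dict(shA=((244.4,213.7),(266.8,192.2)),shB=((271.9,218.7),(241,190.1)),shC=((303.3,217.9),(211.8,192.3)),shD=((209.3,224.2),(298.4,182))).items(): P[s]=(a,b)
T={}
for k,(a,b) in P.items():
    X,e=tri(pt,a,ps,b);T[k]=X;print(k,(X*1000).round(),round(e*1000,1))
c=sum(T[k] for k in('rTL','rTR','rBR','rBL'))/4;print('tank c',c, 'x axis yaw',[np.degrees(np.arctan2(*(T[a]-T[b])[[1,0]])) for a,b in(('rTL','rBL'),('rTR','rBR'))],[np.degrees(np.arctan2(*(T[a]-T[b])[[1,0]]))-90 for a,b in(('rTL','rTR'),('rBL','rBR'))])
l=(T['lipF']+T['lipN'])/2;b=(T['backF']+T['backN'])/2;g=(T['gripF']+T['gripN'])/2
print(l,b,g,'cup yaw',np.degrees(np.arctan2(*(l-b)[[1,0]])),np.degrees(np.arctan2(*(l-g)[[1,0]])),'len',np.linalg.norm((l-b)[:2]),'side yaw',np.degrees(np.arctan2(*(T['lipF']-T['lipN'])[[1,0]]))-90)
E
```

```text
rTL [ 636. -265.   72.] 2.5
rTR [ 662. -430.   73.] 1.2
rBR [ 491. -456.   76.] 1.2
rBL [ 466. -293.   71.] 0.4
btn [ 446. -397.   47.] 0.4
lipF [582. 258.  92.] 0.3
lipN [477. 255.  86.] 3.0
backF [576. 403. 101.] 1.1
backN [471. 398.  99.] 0.4
gripF [539. 426. 208.] 2.7
gripN [507. 423. 208.] 1.9
shA [495.  87.  10.] 2.2
shB [476.  -5.   5.] 2.0
shC [ 475. -111.    2.] 1.7
shD [463. 205.  15.] 3.0
tank c [ 0.56395654 -0.36123349  0.07301465] x axis yaw [np.float64(9.327979253422093), np.float64(8.590719112062168)] [np.float64(8.859503103775566), np.float64(8.839433963738017)]
[0.52987388 0.25664067 0.08902021] [0.52363941 0.4008452  0.10007509] [0.52268436 0.42434676 0.20829765] cup yaw -87.52444370029012 -87.545247828602 len 0.14433923382737318 side yaw -88.38933313326332
```

```bash
cat >> h.py <<'E'
def pose():
    s=monitor.observe(); return np.array(s['tool_pos']),R.from_euler('xyz',s['tool_rot']),s
def delta(X,Rt,fr=None):
    x0,r0=fr if fr else pose()[:2]
    return (r0.inv().apply(np.asarray(X)-x0)).round(4),(r0.inv()*Rt).as_rotvec(degrees=True).round(1)
def down(yaw): return R.from_euler('xyz',[180,0,yaw],degrees=True)
def cupR(yaw,tilt):  # tool orientation holding cup with heading yaw(deg), tilted forward by tilt(deg)
    c=R.from_euler('z',yaw,degrees=True)*R.from_euler('y',tilt,degrees=True)
    a=np.radians(20); z=np.array([np.sin(a),0,-np.cos(a)]); y=-np.array([np.cos(a),0,np.sin(a)])
    return c, c*R.from_matrix(np.c_[np.cross(y,z),y,z])
E
python3 - <<'E'
from h import *
p=viewer.camera_params('wrist');x,r,s=pose()
print('cam in tool',r.inv().apply(-p['R'].T@p['t']-x),(p['R']@r.as_matrix()).round(3),p['camera_matrix'][0,0],p['camera_matrix'][:,2])
print(delta([.50,.30,.42],down(180)))
q=s['qpos'];m=(R.from_euler('z',q[0])*R.from_euler('y',q[1]+q[2])*R.from_euler('z',q[3])*R.from_euler('y',q[4])*R.from_euler('z',q[5]+np.pi/2));print((r.inv()*m).magnitude())
E
```

```text
cam in tool [ 6.51213050e-02  2.78070315e-05 -1.57584261e-01] [[-0.     1.    -0.002]
 [-0.969 -0.001 -0.246]
 [-0.246  0.002  0.969]] 345.43942571114457 [253.46874712 191.52565668   1.        ]
(array([-0.3564, -0.0634, -0.1939]), array([ -0.1,  -0. , -21.4]))
4.368294382132649e-16
```

Call:
{"method": "move_arm", "body": {
  "deltas": [
    {"x": -0.05, "y": -0.01, "z": -0.05, "wz": -5},
    {"x": -0.11, "y": -0.02, "z": -0.09, "wz": -10},
    {"x": -0.17, "y": -0.03, "z": -0.13, "wz": -15},
    {"x": -0.23, "y": -0.045, "z": -0.17, "wz": -21.4},
    {"x": -0.29, "y": -0.055, "z": -0.194, "wz": -21.4},
    {"x": -0.34, "y": -0.063, "z": -0.194, "wz": -21.4},
    {"x": -0.356, "y": -0.063, "z": -0.194, "wz": -21.4},
    {"x": -0.356, "y": -0.063, "z": -0.194, "wz": -21.4}
  ]
}}

```text
schema error: expected keys x, y, z, wx, wy, wz, hand
```

```bash
python3 - <<'E'
from h import *
a,p=snap('wrist','w1');x,r,s=pose();print(s['qpos'].round(3),x)
cv2.imwrite('pics/w1.png',cv2.resize(a,(800,600),interpolation=cv2.INTER_CUBIC))
# two-pose solve with tool down: r=a sin q2+b sin(q2+q3), z+d-h = a cos q2+b cos(q2+q3)
np.save('pics/q1.npy',np.r_[s['qpos'],x])
E
```

```text
[ 1.052  0.343  1.525 -0.     1.275 -0.146] [0.19107051 0.488707   0.22622047]
```

View pics/w1.png

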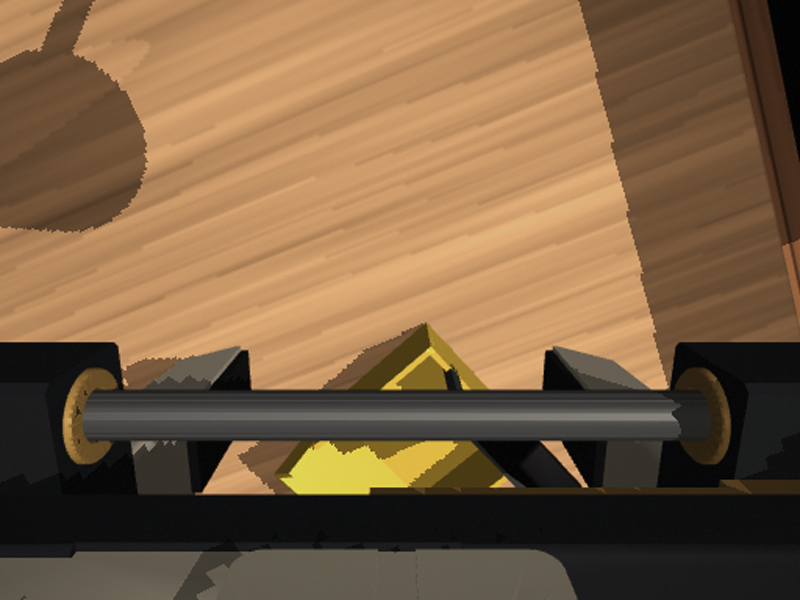

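That picture is from the start pose, because the move was refused for missing keys. It shows only the yellow look-alike beneath the gripper. I retry with all keys.

```bash
python3 - <<'E'
from h import *
print(delta([.60,.32,.40],down(180)))
E
```

```text
(array([-0.4423, -0.0084, -0.1738]), array([ -0.1,  -0. , -21.4]))
```

Call:
{"method": "move_arm", "body": {
  "deltas": [
    {"x": -0.05, "y": 0, "z": -0.03, "wx": 0, "wy": 0, "wz": -5, "hand": 1},
    {"x": -0.11, "y": 0, "z": -0.07, "wx": 0, "wy": 0, "wz": -10, "hand": 1},
    {"x": -0.17, "y": 0, "z": -0.11, "wx": 0, "wy": 0, "wz": -15, "hand": 1},
    {"x": -0.23, "y": 0, "z": -0.15, "wx": 0, "wy": 0, "wz": -21.4, "hand": 1},
    {"x": -0.29, "y": -0.004, "z": -0.174, "wx": 0, "wy": 0, "wz": -21.4, "hand": 1},
    {"x": -0.35, "y": -0.008, "z": -0.174, "wx": 0, "wy": 0, "wz": -21.4, "hand": 1},
    {"x": -0.41, "y": -0.008, "z": -0.174, "wx": 0, "wy": 0, "wz": -21.4, "hand": 1},
    {"x": -0.442, "y": -0.008, "z": -0.174, "wx": 0, "wy": 0, "wz": -21.4, "hand": 1}
  ]
}}

```text
time: 1.15
tool_pos: [0.6017, 0.3192, 0.4006]
tool_rot: [3.141, -0.0, -3.142]
contact_force: [0.8, 0.6, 0.7]
opening: 0.0915
```

```bash
python3 - <<'E'
from h import *
a,p=snap('wrist','w2');x,r,s=pose();print(s['qpos'].round(3),x)
cv2.imwrite('pics/w2.png',cv2.resize(a[:300],None,fx=1.5625,fy=1.5625,interpolation=cv2.INTER_CUBIC))
# link lengths: 2 poses, 4 eqs; unknown a,b,(d-h)
Q=np.array([[1.05201829,.34266535,1.52488962],s['qpos'][:3]]);T=[np.array([.19101,.48864,.22612]),x]
A=[];B=[]
for q,t in zip(Q,T):
    A+= [[np.sin(q[1]),np.sin(q[1]+q[2]),0],[np.cos(q[1]),np.cos(q[1]+q[2]),-1]];B+=[np.hypot(*t[:2]),t[2]]
so=np.linalg.lstsq(np.array(A),np.array(B),rcond=None);print(so)
E
```

```text
[ 0.368  0.658  0.549 -0.003  1.937 -1.198] [0.60735282 0.31524108 0.396705  ]
(array([0.53909083, 0.37110274, 0.1673776 ]), array([0.00025364]), np.int32(3), array([1.99458895, 1.39591521, 0.27025111]))
```

View pics/w2.png

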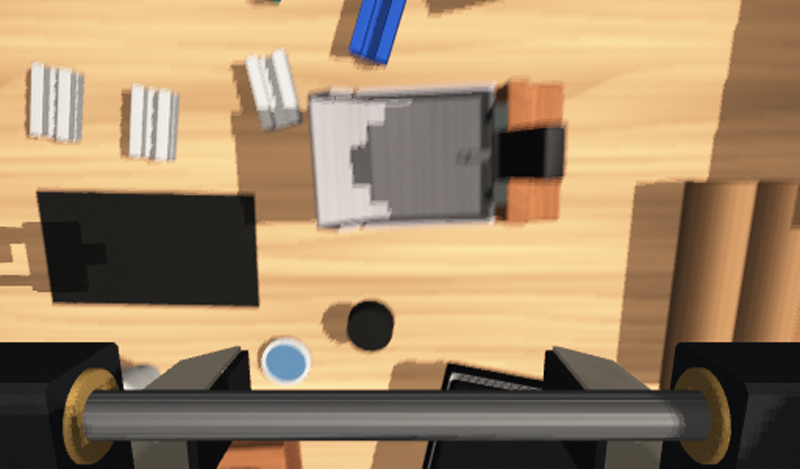

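The wrist view shows the cup's lip corners at (310,95) and (320,227) and the grip's rear top edge at x=563, y=127 to 178. It also shows shoe D at (272,90), the mat, the eyecup at (370,325) and the filter cell at (285,360).

```bash
python3 - <<'E'
from h import *
from scipy.optimize import least_squares
ps,pt,pw=load('s0'),load('t0'),load('w2'); k=1.5625
P=dict(lipF=((189.5,186.5),(321.5,198),(320/k,227/k)),lipN=((191.5,219.5),(316,173),(310/k,95/k)),gripF=((125.5,198.5),(378,163),(563/k,178/k)),gripN=((125.5,209.5),(374,155),(563/k,127/k)),
 matA=((219,196),None,(37/k,192/k)))
for n,(t,s,w) in P.items():
    if s: print(n,'wt',(tri(pw,w,pt,t)[0]*1e3).round(),'ws',(tri(pw,w,ps,s)[0]*1e3).round(),tri(pw,w,ps,s)[1])
for n,w in dict(lipF=(320,227),lipN=(310,95)).items(): print(n,onz(pw,np.array(w)/k,.105),onz(pt,P[n][0],.105),onz(ps,P[n][1],.105))
for n,w in dict(gF=(563,178),gN=(563,127)).items(): print(n,onz(pw,np.array(w)/k,.222))
for w in((38,192),(53,305),(258,305),(254,197)): print('mat',onz(pw,np.array(w)/k,.003))
im=cv2.imread('pics/w2_raw.png');hsv=cv2.cvtColor(im,cv2.COLOR_BGR2HSV);m=((hsv[...,1]<50)&(hsv[...,2]>110)).astype(np.uint8);m[:,190:]=0;m[115:]=0
m=cv2.morphologyEx(m,cv2.MORPH_CLOSE,np.ones((5,5)))
for c in cv2.findContours(m,0,2)[0]:
    if cv2.contourArea(c)>200:
        w=np.array([onz(pw,q,.024)[:2] for q in c[:,0]]).astype(np.float32)*1000;print('shoe',cv2.minAreaRect(w))
E
```

```text
lipF wt [585. 256. 103.] ws [590. 256. 104.] 0.000339896247807522
lipN wt [480. 251.  91.] ws [486. 252. 100.] 0.0031010214908241797
gripF wt [549. 459. 103.] ws [546. 422. 219.] 0.0004818201688011254
gripN wt [511. 444. 144.] ws [516. 418. 221.] 0.0024328072850524915
lipF [0.58950193 0.25607659 0.105     ] [0.58079982 0.25562747 0.105     ] [0.59040312 0.25523394 0.105     ]
lipN [0.48543281 0.25183553 0.105     ] [0.47648311 0.25040887 0.105     ] [0.49026042 0.25248343 0.105     ]
gF [0.54617178 0.4211358  0.222     ]
gN [0.51656475 0.4188842  0.222     ]
mat [ 0.56601244 -0.04133668  0.003     ]
mat [ 0.68400218 -0.04475544  0.003     ]
mat [0.68418744 0.17307006 0.003     ]
mat [0.57108357 0.17620407 0.003     ]
shoe ((501.738037109375, 90.84228515625), (43.76369857788086, 64.40750885009766), 80.94349670410156)
shoe ((483.4254150390625, 2.342214584350586), (47.88338088989258, 64.3880386352539), 79.14307403564453)
shoe ((471.7752990722656, 205.50460815429688), (65.08595275878906, 38.406898498535156), 11.295654296875)
```

```bash
cat >> h.py <<'E'
G=np.array([-.065,0,.145]); LIP=np.array([.095,0,.045])
def cup_tcp(origin,yaw,tilt):   # TCP pose for cup origin pose
    c,r=cupR(yaw,tilt); hold=np.asarray(origin)+c.apply(G)
    return hold+r.apply([0,0,.019]), r
E
python3 - <<'E'
from h import *
ps=load('s0')
x,r,s=pose();q=s['qpos']
off=.0762
A=[];B=[]
for q_,t in(([1.05201829,.34266535,1.52488962],np.array([.19101,.48864,.22612])),(q[:3],x)):
    A+= [[np.sin(q_[1]),np.sin(q_[1]+q_[2]),0],[np.cos(q_[1]),np.cos(q_[1]+q_[2]),-1]];B+=[np.sqrt(t[0]**2+t[1]**2-off**2),t[2]]
print(np.linalg.lstsq(np.array(A),np.array(B),rcond=None)[:2], off, np.hypot(*x[:2])*np.sin(np.arctan2(x[1],x[0])-q[0]))
yaw=-87.7; org=np.array([.531,.411,.205])-cupR(yaw,0)[0].apply(G);print('cup org',org)
X,Rt=cup_tcp(org,yaw,0); pre=X-Rt.apply([0,0,.10])
print(pre,delta(pre,Rt)); print(X)
# tank from scene rim at z=.09
C=[onz(ps,u,.09) for u in((162.4,225.6),(109.4,236),(108,191),(157,182.6))];print(np.array(C).round(3),np.mean(C,0));print(onz(ps,(129.4,183.6),.055))
E
```

```text
(array([0.53525387, 0.36807033, 0.16395753]), array([0.00031865])) 0.0762 0.07559667347499534
cup org [0.53360857 0.34605236 0.06      ]
[0.5298882  0.43868131 0.2811151 ] (array([0.078 , 0.1234, 0.1153]), array([19.8, -0.6, -2.6]))
[0.53126079 0.40450685 0.18714584]
[[ 0.646 -0.26   0.09 ]
 [ 0.671 -0.423  0.09 ]
 [ 0.501 -0.451  0.09 ]
 [ 0.479 -0.288  0.09 ]] [ 0.57429961 -0.35542564  0.09      ]
[ 0.45182294 -0.39440362  0.055     ]
```

Call:
{"method": "move_arm", "body": {
  "deltas": [
    {"x": 0.02, "y": 0.03, "z": 0, "wx": 5, "wy": 0, "wz": -1, "hand": 0.6},
    {"x": 0.05, "y": 0.08, "z": 0, "wx": 12, "wy": 0, "wz": -2, "hand": 0.6},
    {"x": 0.078, "y": 0.123, "z": 0.04, "wx": 19.8, "wy": -0.6, "wz": -2.6, "hand": 0.6},
    {"x": 0.078, "y": 0.123, "z": 0.08, "wx": 19.8, "wy": -0.6, "wz": -2.6, "hand": 0.6},
    {"x": 0.078, "y": 0.123, "z": 0.115, "wx": 19.8, "wy": -0.6, "wz": -2.6, "hand": 0.6},
    {"x": 0.078, "y": 0.123, "z": 0.115, "wx": 19.8, "wy": -0.6, "wz": -2.6, "hand": 0.6},
    {"x": 0.078, "y": 0.123, "z": 0.115, "wx": 19.8, "wy": -0.6, "wz": -2.6, "hand": 0.6}
  ]
}}

```text
time: 2.08
tool_pos: [0.5224, 0.4435, 0.2878]
tool_rot: [-2.798, 0.005, -3.095]
contact_force: [0.1, -0.4, 0.6]
opening: 0.0553
```

```bash
python3 - <<'E'
from h import *
a,p=snap('scene','s2');b,q=snap('wrist','w3');x,r,s=pose();print(s['qpos'].round(3),x,s['tool_rot'])
A=cv2.resize(a[100:235,290:430],None,fx=2.85*1.0,fy=2.85,interpolation=cv2.INTER_CUBIC);B=cv2.resize(b,(400,385))
cv2.imwrite('pics/s2.png',np.hstack([A[:384],np.pad(B,((0,max(0,A[:384].shape[0]-385)),(0,0),(0,0)))[:A[:384].shape[0]]]))
yaw=-87.7;X,Rt=cup_tcp([.5336,.346,.06],yaw,0);print(delta(X,Rt))
E
```

```text
[ 0.716  0.815  0.587 -0.29   1.938 -0.977] [0.52260435 0.44358007 0.28832091] [-2.79865983  0.00615262 -3.09528134]
(array([-0.0062, -0.0032,  0.1086]), array([0.4, 0.5, 0.2]))
```

View pics/s2.png

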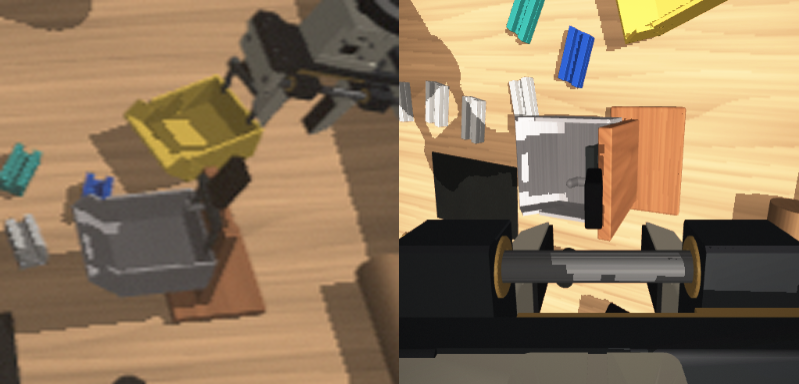

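The wrist half of the picture shows the grip at (593,195), central between the fingers at 530 to 665. I descend and grasp.

Call:
{"method": "move_arm", "body": {
  "deltas": [
    {"x": -0.006, "y": -0.003, "z": 0.02, "wx": 0.4, "wy": 0.5, "wz": 0.2, "hand": 0.6},
    {"x": -0.006, "y": -0.003, "z": 0.05, "wx": 0.4, "wy": 0.5, "wz": 0.2, "hand": 0.6},
    {"x": -0.006, "y": -0.003, "z": 0.08, "wx": 0.4, "wy": 0.5, "wz": 0.2, "hand": 0.6},
    {"x": -0.006, "y": -0.003, "z": 0.1, "wx": 0.4, "wy": 0.5, "wz": 0.2, "hand": 0.6},
    {"x": -0.006, "y": -0.003, "z": 0.107, "wx": 0.4, "wy": 0.5, "wz": 0.2, "hand": 0.6},
    {"x": -0.006, "y": -0.003, "z": 0.107, "wx": 0.4, "wy": 0.5, "wz": 0.2, "hand": 0.6},
    {"x": -0.006, "y": -0.003, "z": 0.107, "wx": 0.4, "wy": 0.5, "wz": 0.2, "hand": 0.6}
  ]
}}

```text
time: 3.05
tool_pos: [0.5304, 0.4053, 0.1875]
tool_rot: [-2.79, -0.002, -3.101]
contact_force: [-0.3, -0.0, 0.2]
opening: 0.0551
```

```bash
python3 - <<'E'
from h import *
a,p=snap('scene','s3');b,q=snap('wrist','w4');x,r,s=pose();print(s['qpos'].round(3),x,s['tool_rot'],s['contact_force'])
yaw=-87.7;X,Rt=cup_tcp([.5336,.346,.06],yaw,0);print(delta(X,Rt))
A=cv2.resize(a[100:235,290:430],None,fx=2.85*1.0,fy=2.85,interpolation=cv2.INTER_CUBIC)[:384];B=cv2.resize(b,(400,384))
cv2.imwrite('pics/s3.png',np.hstack([A,B]))
E
```

```text
[ 0.67   0.794  0.897 -0.282  1.661 -0.938] [0.53019612 0.40526405 0.18710615] [-2.79008136e+00 -2.93412700e-03 -3.10058628e+00] [0.66743048 0.41988332 0.73188922]
(array([-0.001 , -0.0008,  0.0003]), array([-0.1, -0.1,  0.1]))
```

View pics/s3.png

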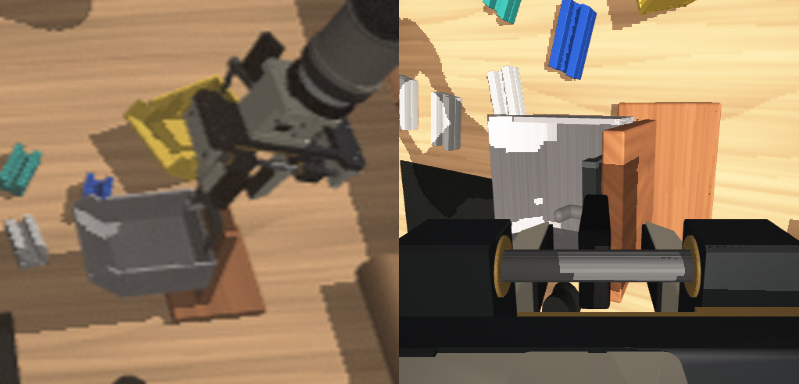

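The grip (580-610) sits between the fingers (540 and 650), with the board below them. I close and lift.

Call:
{"method": "move_arm", "body": {
  "deltas": [
    {"x": 0, "y": 0, "z": 0, "wx": 0, "wy": 0, "wz": 0, "hand": 0},
    {"x": 0, "y": 0, "z": 0, "wx": 0, "wy": 0, "wz": 0, "hand": 0},
    {"x": 0, "y": 0, "z": 0, "wx": 0, "wy": 0, "wz": 0, "hand": 0},
    {"x": 0, "y": 0, "z": 0, "wx": 0, "wy": 0, "wz": 0, "hand": 0},
    {"x": 0, "y": 0, "z": 0, "wx": 0, "wy": 0, "wz": 0, "hand": 0},
    {"x": 0, "y": 0, "z": 0, "wx": 0, "wy": 0, "wz": 0, "hand": 0}
  ],
  "grip_force": 45
}}

```text
time: 3.9
tool_pos: [0.53, 0.4046, 0.1863]
tool_rot: [-2.789, -0.004, -3.101]
contact_force: [0.3, -1.4, 1.7]
opening: 0.0159
```

Call:
{"method": "move_arm", "body": {
  "deltas": [
    {"x": 0, "y": -0.0017, "z": -0.0047, "wx": 0, "wy": 0, "wz": 0, "hand": 0},
    {"x": 0, "y": -0.0034, "z": -0.0094, "wx": 0, "wy": 0, "wz": 0, "hand": 0},
    {"x": 0, "y": -0.0051, "z": -0.0141, "wx": 0, "wy": 0, "wz": 0, "hand": 0},
    {"x": 0, "y": -0.0068, "z": -0.0188, "wx": 0, "wy": 0, "wz": 0, "hand": 0},
    {"x": 0, "y": -0.009, "z": -0.025, "wx": 0, "wy": 0, "wz": 0, "hand": 0},
    {"x": 0, "y": -0.009, "z": -0.025, "wx": 0, "wy": 0, "wz": 0, "hand": 0},
    {"x": 0, "y": -0.009, "z": -0.025, "wx": 0, "wy": 0, "wz": 0, "hand": 0}
  ]
}}

```text
time: 4.78
tool_pos: [0.53, 0.4049, 0.2126]
tool_rot: [-2.789, -0.005, -3.101]
contact_force: [-0.4, -0.6, -2.5]
opening: 0.0158
```

```bash
python3 - <<'E'
from h import *
x,r,s=pose();print(s['opening'],s['contact_force'],x)
ref=(x,r)
for o in([.536,.27,.13],[.625,.07,.12],[.625,.07,.006]):
    X,Rt=cup_tcp(o,-88.5,0);print(X.round(3),delta(X,Rt,ref)); ref=(X,Rt)
E
```

```text
0.015807951901553912 [-0.44938994 -0.57480193 -2.53950324] [0.52999476 0.40492933 0.21256331]
[0.534 0.328 0.257] (array([-0.0012, -0.0873, -0.0154]), array([-0.2,  0. ,  0.9]))
[0.623 0.128 0.247] (array([-0.0837, -0.1866,  0.0786]), array([0., 0., 0.]))
[0.623 0.128 0.133] (array([0.    , 0.039 , 0.1071]), array([0., 0., 0.]))
```

Call:
{"method": "move_arm", "body": {
  "deltas": [
    {"x": 0, "y": -0.014, "z": 0.005, "wx": 0, "wy": 0, "wz": 0, "hand": 0},
    {"x": 0, "y": -0.032, "z": 0.0115, "wx": 0, "wy": 0, "wz": 0, "hand": 0},
    {"x": 0, "y": -0.056, "z": 0.02, "wx": 0, "wy": 0, "wz": 0, "hand": 0},
    {"x": 0, "y": -0.07, "z": 0.01, "wx": 0, "wy": 0, "wz": 0.4, "hand": 0},
    {"x": -0.001, "y": -0.08, "z": -0.005, "wx": 0, "wy": 0, "wz": 0.9, "hand": 0},
    {"x": -0.001, "y": -0.087, "z": -0.015, "wx": 0, "wy": 0, "wz": 0.9, "hand": 0},
    {"x": -0.001, "y": -0.087, "z": -0.015, "wx": 0, "wy": 0, "wz": 0.9, "hand": 0}
  ]
}}

```text
time: 5.65
tool_pos: [0.5348, 0.3292, 0.2585]
tool_rot: [-2.791, 0.004, -3.115]
contact_force: [0.1, -0.0, -2.7]
opening: 0.0162
```

Call:
{"method": "move_arm", "body": {
  "deltas": [
    {"x": -0.012, "y": -0.026, "z": 0.011, "wx": 0, "wy": 0, "wz": 0, "hand": 0},
    {"x": -0.028, "y": -0.062, "z": 0.026, "wx": 0, "wy": 0, "wz": 0, "hand": 0},
    {"x": -0.044, "y": -0.098, "z": 0.041, "wx": 0, "wy": 0, "wz": 0, "hand": 0},
    {"x": -0.06, "y": -0.134, "z": 0.056, "wx": 0, "wy": 0, "wz": 0, "hand": 0},
    {"x": -0.075, "y": -0.168, "z": 0.071, "wx": 0, "wy": 0, "wz": 0, "hand": 0},
    {"x": -0.084, "y": -0.187, "z": 0.079, "wx": 0, "wy": 0, "wz": 0, "hand": 0},
    {"x": -0.084, "y": -0.187, "z": 0.079, "wx": 0, "wy": 0, "wz": 0, "hand": 0},
    {"x": -0.084, "y": -0.187, "z": 0.079, "wx": 0, "wy": 0, "wz": 0, "hand": 0}
  ]
}}

```text
time: 6.65
tool_pos: [0.6232, 0.1294, 0.2471]
tool_rot: [-2.79, 0.0, -3.115]
contact_force: [-0.5, -0.6, -2.3]
opening: 0.0157
```

```bash
python3 - <<'E'
from h import *
a,p=snap('scene','s4');x,r,s=pose();print(s['opening'],s['contact_force'],x,s['qpos'].round(3))
for z in(.018,.003): print(delta(*cup_tcp([.625,.07,z],-88.5,0)))
A=cv2.resize(a[110:290,200:400],None,fx=3.3,fy=3.3,interpolation=cv2.INTER_CUBIC);cv2.imwrite('pics/s4.png',A)
E
```

```text
0.01569377749271828 [-0.41825999 -0.12045385 -2.07589424] [0.62320241 0.12960226 0.2472383 ] [ 0.253  0.608  1.086 -0.343  1.532 -1.317]
(array([-0.0002,  0.0341,  0.0962]), array([-0.2,  0.1,  0.1]))
(array([-0.0002,  0.0393,  0.1103]), array([-0.2,  0.1,  0.1]))
```

View pics/s4.png

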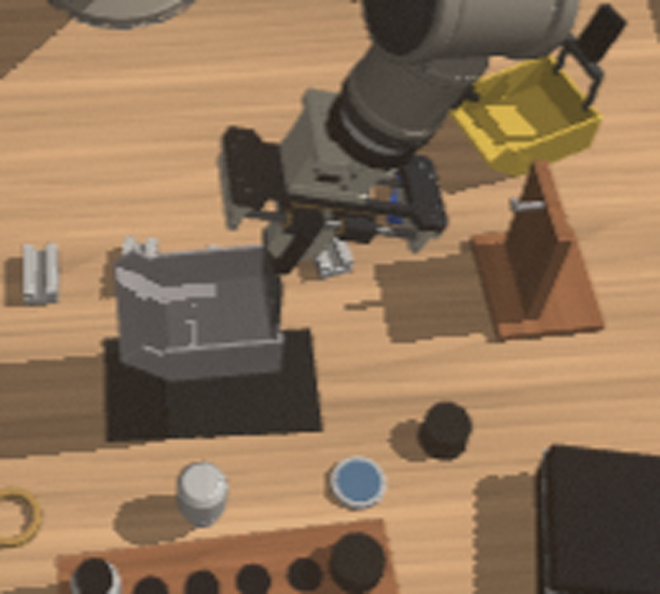

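The steel cup hangs from the gripper over the mat (cup at (200,310) in the crop). Nothing is disturbed and the stand is empty. I lower it.

Call:
{"method": "move_arm", "body": {
  "deltas": [
    {"x": 0, "y": 0.008, "z": 0.024, "wx": 0, "wy": 0, "wz": 0, "hand": 0},
    {"x": 0, "y": 0.018, "z": 0.05, "wx": 0, "wy": 0, "wz": 0, "hand": 0},
    {"x": 0, "y": 0.027, "z": 0.076, "wx": 0, "wy": 0, "wz": 0, "hand": 0},
    {"x": 0, "y": 0.034, "z": 0.096, "wx": 0, "wy": 0, "wz": 0, "hand": 0},
    {"x": 0, "y": 0.036, "z": 0.101, "wx": 0, "wy": 0, "wz": 0, "hand": 0},
    {"x": 0, "y": 0.0375, "z": 0.105, "wx": 0, "wy": 0, "wz": 0, "hand": 0},
    {"x": 0, "y": 0.0387, "z": 0.1085, "wx": 0, "wy": 0, "wz": 0, "hand": 0},
    {"x": 0, "y": 0.0387, "z": 0.1085, "wx": 0, "wy": 0, "wz": 0, "hand": 0}
  ]
}}

```text
time: 7.7
tool_pos: [0.6239, 0.127, 0.1325]
tool_rot: [-2.789, 0.002, -3.116]
contact_force: [0.1, 0.0, -3.5]
opening: 0.0157
```

Call:
{"method": "move_arm", "body": {
  "deltas": [
    {"x": 0, "y": 0.0004, "z": 0.001, "wx": 0, "wy": 0, "wz": 0, "hand": 0},
    {"x": 0, "y": 0.0007, "z": 0.002, "wx": 0, "wy": 0, "wz": 0, "hand": 0},
    {"x": 0, "y": 0.0007, "z": 0.002, "wx": 0, "wy": 0, "wz": 0, "hand": 0}
  ]
}}

```text
time: 8.07
tool_pos: [0.6237, 0.1268, 0.13]
tool_rot: [-2.789, 0.001, -3.116]
contact_force: [0.4, -1.2, -2.3]
opening: 0.016
```

Call:
{"method": "move_arm", "body": {
  "deltas": [
    {"x": 0, "y": 0.0004, "z": 0.001, "wx": 0, "wy": 0, "wz": 0, "hand": 0},
    {"x": 0, "y": 0.0007, "z": 0.002, "wx": 0, "wy": 0, "wz": 0, "hand": 0},
    {"x": 0, "y": 0.001, "z": 0.003, "wx": 0, "wy": 0, "wz": 0, "hand": 0},
    {"x": 0, "y": 0.001, "z": 0.003, "wx": 0, "wy": 0, "wz": 0, "hand": 0}
  ]
}}

```text
time: 8.57
tool_pos: [0.6244, 0.1269, 0.1294]
tool_rot: [-2.789, 0.004, -3.115]
contact_force: [-1.3, 2.0, 10.5]
opening: 0.016
```

In contact with the mat. I release and retreat along the fingers.

Call:
{"method": "move_arm", "body": {
  "deltas": [
    {"x": 0, "y": 0, "z": 0, "wx": 0, "wy": 0, "wz": 0, "hand": 0.45},
    {"x": 0, "y": 0, "z": 0, "wx": 0, "wy": 0, "wz": 0, "hand": 0.45},
    {"x": 0, "y": 0, "z": 0, "wx": 0, "wy": 0, "wz": 0, "hand": 0.45},
    {"x": 0, "y": 0, "z": -0.02, "wx": 0, "wy": 0, "wz": 0, "hand": 0.45},
    {"x": 0, "y": 0, "z": -0.05, "wx": 0, "wy": 0, "wz": 0, "hand": 0.45},
    {"x": 0, "y": 0, "z": -0.1, "wx": 0, "wy": 0, "wz": 0, "hand": 0.45},
    {"x": 0, "y": 0, "z": -0.15, "wx": 0, "wy": 0, "wz": 0, "hand": 0.45},
    {"x": 0, "y": 0, "z": -0.15, "wx": 0, "wy": 0, "wz": 0, "hand": 0.45}
  ]
}}

```text
time: 9.57
tool_pos: [0.6236, 0.1802, 0.272]
tool_rot: [-2.791, 0.009, -3.114]
contact_force: [0.1, -0.5, -0.9]
opening: 0.0414
```

```bash
python3 - <<'E'
from h import *
x,r,s=pose();print(x)
print(delta([.56,.08,.33],down(180)))
E
```

```text
[0.6235781  0.18015054 0.27198642]
(array([ 0.0658, -0.1125, -0.0213]), array([-20.1,   0.8,   1.5]))
```

Call:
{"method": "move_arm", "body": {
  "deltas": [
    {"x": 0.01, "y": -0.02, "z": -0.02, "wx": -5, "wy": 0, "wz": 0.5, "hand": 0.7},
    {"x": 0.03, "y": -0.05, "z": -0.05, "wx": -12, "wy": 0.5, "wz": 1, "hand": 0.7},
    {"x": 0.05, "y": -0.1, "z": -0.08, "wx": -20.1, "wy": 0.8, "wz": 1.5, "hand": 0.7},
    {"x": 0.056, "y": -0.12, "z": -0.09, "wx": -20.1, "wy": 0.8, "wz": 1.5, "hand": 0.7},
    {"x": 0.056, "y": -0.12, "z": -0.09, "wx": -20.1, "wy": 0.8, "wz": 1.5, "hand": 0.7},
    {"x": 0.056, "y": -0.12, "z": -0.09, "wx": -20.1, "wy": 0.8, "wz": 1.5, "hand": 0.7},
    {"x": 0.056, "y": -0.12, "z": -0.09, "wx": -20.1, "wy": 0.8, "wz": 1.5, "hand": 0.7}
  ]
}}

```text
time: 10.45
tool_pos: [0.5682, 0.0971, 0.3912]
tool_rot: [-3.139, -0.012, -3.141]
contact_force: [-0.2, 0.9, 0.3]
opening: 0.0644
```

```bash
cat >> h.py <<'E'
def shoes(f,show=False,z=.024):
    im,p=snap('wrist',f);hsv=cv2.cvtColor(im,cv2.COLOR_BGR2HSV)
    # shoe top faces: bright and grey
    m=((hsv[...,1]<45)&(hsv[...,2]>150)).astype(np.uint8);m[215:]=0
    m=cv2.morphologyEx(m,cv2.MORPH_CLOSE,np.ones((11,11)))
    out=[]
    for c in cv2.findContours(m,0,2)[0]:
        if cv2.contourArea(c)<150: continue
        w=np.array([onz(p,q,z)[:2] for q in c[:,0]]).astype(np.float32)*1000
        r=cv2.minAreaRect(w); (cx,cy),(a,b),an=r
        if a<b: an+=90
        an=(an+90)%180-90
        out.append((round(cx,1),round(cy,1),round(max(a,b)),round(min(a,b)),round(an,1),c.reshape(-1,2).mean(0).round()))
        cv2.drawContours(im,[c],-1,(0,0,255),1)
    cv2.imwrite(f'pics/{f}.png',cv2.resize(im[:300],None,fx=1.5625,fy=1.5625,interpolation=cv2.INTER_CUBIC))
    return out
E
python3 - <<'E'
from h import *
for o in shoes('w5'): print(o)
x,r,s=pose();print(x,s['tool_rot'])
E
```

```text
(622.5, 45.5, 152, 94, -88.9, array([212., 170.]))
(516.3, -272.2, 89, 16, 8.6, array([  9., 120.]))
(498.5, 87.6, 63, 35, -9.1, array([248., 102.]))
(479.9, -104.1, 62, 43, 0.2, array([117.,  87.]))
(479.9, -1.7, 63, 38, -10.8, array([187.,  89.]))
(468.9, 205.4, 63, 35, 11.8, array([327.,  81.]))
[0.56824704 0.09698645 0.39160929] [-3.13944402 -0.01132745 -3.14156126]
```

View pics/w5.png

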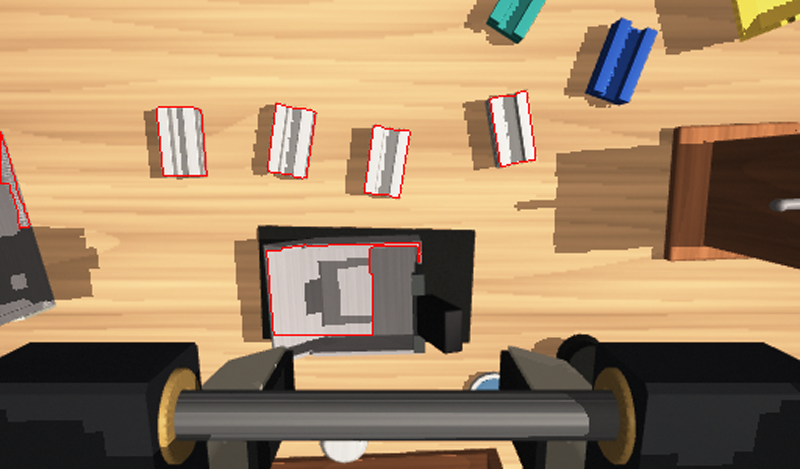

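The picture shows the four shoes at (182,140), (292,140), (387,160) and (512,128), outlined cleanly, and the cup standing on the mat. The blue and turquoise look-alikes are at the top right. Next I plan the pick for shoe A.

```bash
cat >> h.py <<'E'
CY=91.5
def pick(sx,sy,an,px,py,pz=.066,home=(.568,.06,.39)):
    x,r,_=pose(); ref=(x,r)
    y=180+an
    W=[('above',[sx,sy,.10],down(y)),('down',[sx,sy,.004],down(y)),('up',[sx,sy,.17],down(y)),('over',[px,py,.17],down(CY)),('low',[px,py,pz],down(CY)),('upp',[px,py,.20],down(CY)),('home',home,down(180))]
    for n,X,Rt in W:
        print(n,*delta(X,Rt,ref)); ref=(np.array(X),Rt)
E
python3 - <<'E'
from h import *
pw=load('w5');k=1.5625
for u in((267,250),(273,335),(275,352),(420,352)): print(onz(pw,np.array(u)/k,.048).round(3))
pick(.4985,.0876,-9.5,.604,.068)
E
```

```text
[ 0.579 -0.024  0.048]
[ 0.662 -0.023  0.048]
[ 0.68  -0.022  0.048]
[0.68  0.12  0.048]
above [ 0.0664 -0.0088  0.2924] [-0.2 -0.6  9.5]
down [ 0.    -0.     0.096] [0. 0. 0.]
up [ 0.     0.    -0.166] [0. 0. 0.]
over [-0.1073 -0.0019 -0.    ] [-0. -0. 79.]
low [ 0.    -0.     0.104] [0. 0. 0.]
upp [-0.     0.    -0.134] [0. 0. 0.]
home [-0.0071 -0.0362 -0.19  ] [  0.    0.  -88.5]
```

Call:
{"method": "move_arm", "body": {
  "deltas": [
    {"x": 0.02, "y": -0.003, "z": 0.05, "wx": 0, "wy": 0, "wz": 3, "hand": 0.7},
    {"x": 0.045, "y": -0.006, "z": 0.11, "wx": 0, "wy": -0.3, "wz": 6, "hand": 0.7},
    {"x": 0.066, "y": -0.009, "z": 0.17, "wx": -0.2, "wy": -0.6, "wz": 9.5, "hand": 0.7},
    {"x": 0.066, "y": -0.009, "z": 0.23, "wx": -0.2, "wy": -0.6, "wz": 9.5, "hand": 0.7},
    {"x": 0.066, "y": -0.009, "z": 0.29, "wx": -0.2, "wy": -0.6, "wz": 9.5, "hand": 0.7},
    {"x": 0.066, "y": -0.009, "z": 0.34, "wx": -0.2, "wy": -0.6, "wz": 9.5, "hand": 0.7},
    {"x": 0.066, "y": -0.009, "z": 0.37, "wx": -0.2, "wy": -0.6, "wz": 9.5, "hand": 0.7},
    {"x": 0.066, "y": -0.009, "z": 0.37, "wx": -0.2, "wy": -0.6, "wz": 9.5, "hand": 0.7}
  ]
}}

```text
time: 11.5
tool_pos: [0.4972, 0.0867, 0.0216]
tool_rot: [-3.142, -0.004, 2.975]
contact_force: [0.4, 0.7, 1.1]
opening: 0.0643
```

```bash
python3 - <<'E'
from h import *
print(pose()[0]);print(delta([.4985,.0876,.004],down(170.5)))
E
```

```text
[0.4971856  0.08666801 0.02158289]
(array([-0.0012,  0.0011,  0.0176]), array([-0. , -0.2, -0.1]))
```

Call:
{"method": "move_arm", "body": {
  "deltas": [
    {"x": -0.001, "y": 0.001, "z": 0.01, "wx": 0, "wy": 0, "wz": 0, "hand": 0.7},
    {"x": -0.001, "y": 0.001, "z": 0.0175, "wx": 0, "wy": 0, "wz": 0, "hand": 0.7},
    {"x": -0.001, "y": 0.001, "z": 0.0175, "wx": 0, "wy": 0, "wz": 0, "hand": 0.7},
    {"x": -0.001, "y": 0.001, "z": 0.0175, "wx": 0, "wy": 0, "wz": 0, "hand": 0},
    {"x": -0.001, "y": 0.001, "z": 0.0175, "wx": 0, "wy": 0, "wz": 0, "hand": 0},
    {"x": -0.001, "y": 0.001, "z": 0.0175, "wx": 0, "wy": 0, "wz": 0, "hand": 0},
    {"x": -0.001, "y": 0.001, "z": 0.0175, "wx": 0, "wy": 0, "wz": 0, "hand": 0},
    {"x": -0.001, "y": 0.001, "z": 0.0175, "wx": 0, "wy": 0, "wz": 0, "hand": 0}
  ],
  "grip_force": 25
}}

```text
time: 12.5
tool_pos: [0.5005, 0.0868, 0.0067]
tool_rot: [3.14, 0.003, 2.974]
contact_force: [-0.9, -0.5, 2.2]
opening: 0.0361
```

Call:
{"method": "move_arm", "body": {
  "deltas": [
    {"x": 0, "y": 0, "z": -0.03, "wx": 0, "wy": 0, "wz": 0, "hand": 0},
    {"x": 0, "y": 0, "z": -0.08, "wx": 0, "wy": 0, "wz": 9, "hand": 0},
    {"x": 0, "y": 0, "z": -0.13, "wx": 0, "wy": 0, "wz": 18, "hand": 0},
    {"x": -0.02, "y": 0, "z": -0.16, "wx": 0, "wy": 0, "wz": 28, "hand": 0},
    {"x": -0.045, "y": -0.001, "z": -0.166, "wx": 0, "wy": 0, "wz": 38, "hand": 0},
    {"x": -0.07, "y": -0.002, "z": -0.166, "wx": 0, "wy": 0, "wz": 48, "hand": 0},
    {"x": -0.095, "y": -0.002, "z": -0.166, "wx": 0, "wy": 0, "wz": 58, "hand": 0},
    {"x": -0.109, "y": -0.002, "z": -0.166, "wx": 0, "wy": 0, "wz": 68, "hand": 0}
  ]
}}

```text
time: 13.5
tool_pos: [0.6079, 0.0662, 0.1722]
tool_rot: [3.139, -0.0, 1.781]
contact_force: [0.1, -0.6, -0.9]
opening: 0.036
```

```bash
python3 - <<'E'
from h import *
x,r,s=pose();print(x,s['opening']);print(delta([.606,.070,.066],down(CY)))
E
```

```text
[0.60789306 0.06624719 0.17221939] 0.03595888246358822
(array([ 0.004 , -0.0013,  0.1062]), array([ 0.1, -0. , 10.5]))
```

Call:
{"method": "move_arm", "body": {
  "deltas": [
    {"x": 0.004, "y": -0.001, "z": 0.03, "wx": 0, "wy": 0, "wz": 10, "hand": 0},
    {"x": 0.004, "y": -0.001, "z": 0.07, "wx": 0, "wy": 0, "wz": 10.5, "hand": 0},
    {"x": 0.004, "y": -0.001, "z": 0.1, "wx": 0, "wy": 0, "wz": 10.5, "hand": 0},
    {"x": 0.004, "y": -0.001, "z": 0.106, "wx": 0, "wy": 0, "wz": 10.5, "hand": 0},
    {"x": 0.004, "y": -0.001, "z": 0.106, "wx": 0, "wy": 0, "wz": 10.5, "hand": 0},
    {"x": 0.004, "y": -0.001, "z": 0.106, "wx": 0, "wy": 0, "wz": 10.5, "hand": 0.6},
    {"x": 0.004, "y": -0.001, "z": 0.106, "wx": 0, "wy": 0, "wz": 10.5, "hand": 0.6},
    {"x": 0.004, "y": -0.001, "z": 0.106, "wx": 0, "wy": 0, "wz": 10.5, "hand": 0.6}
  ]
}}

```text
time: 14.5
tool_pos: [0.606, 0.0703, 0.0676]
tool_rot: [3.138, -0.001, 1.604]
contact_force: [-0.3, -0.4, -0.0]
opening: 0.0545
```

Call:
{"method": "move_arm", "body": {
  "deltas": [
    {"x": 0, "y": 0, "z": -0.05, "wx": 0, "wy": 0, "wz": 0, "hand": 0.7},
    {"x": 0, "y": 0, "z": -0.11, "wx": 0, "wy": 0, "wz": -10, "hand": 0.7},
    {"x": 0, "y": -0.01, "z": -0.17, "wx": 0, "wy": 0, "wz": -20.5, "hand": 0.7},
    {"x": 0, "y": -0.025, "z": -0.23, "wx": 0, "wy": 0, "wz": -31, "hand": 0.7},
    {"x": 0, "y": -0.035, "z": -0.27, "wx": 0, "wy": 0, "wz": -41.5, "hand": 0.7},
    {"x": 0, "y": -0.035, "z": -0.27, "wx": 0, "wy": 0, "wz": -52, "hand": 0.7},
    {"x": 0, "y": -0.035, "z": -0.27, "wx": 0, "wy": 0, "wz": -62, "hand": 0.7},
    {"x": 0, "y": -0.035, "z": -0.27, "wx": 0, "wy": 0, "wz": -72, "hand": 0.7}
  ]
}}

```text
time: 15.5
tool_pos: [0.5697, 0.069, 0.3372]
tool_rot: [3.14, 0.003, 2.866]
contact_force: [-0.2, 0.2, 0.2]
opening: 0.0643
```

Call:
{"method": "move_arm", "body": {
  "deltas": [
    {"x": 0, "y": 0, "z": 0, "wx": 0, "wy": 0, "wz": -10, "hand": 0.7},
    {"x": 0, "y": 0, "z": 0, "wx": 0, "wy": 0, "wz": -16.5, "hand": 0.7},
    {"x": 0, "y": 0, "z": 0, "wx": 0, "wy": 0, "wz": -16.5, "hand": 0.7},
    {"x": 0, "y": 0, "z": 0, "wx": 0, "wy": 0, "wz": -16.5, "hand": 0.7}
  ]
}}

```text
time: 16.0
tool_pos: [0.5698, 0.069, 0.3369]
tool_rot: [3.141, 0.003, -3.137]
contact_force: [0.6, -0.1, 0.2]
opening: 0.0643
```

```bash
python3 - <<'E'
from h import *
print(pose()[0])
for o in shoes('w6'): print(o)
E
```

```text
[0.56983978 0.06896306 0.33686472]
(641.6, -268.8, 50, 12, -66.9, array([ 17., 201.]))
(617.6, 46.8, 153, 83, -88.9, array([235., 171.]))
(480.4, -104.4, 63, 42, 0.2, array([119.,  79.]))
(479.8, -2.2, 63, 38, -10.8, array([198.,  83.]))
(468.8, 205.3, 63, 35, 11.7, array([358.,  75.]))
```

View pics/w6.png

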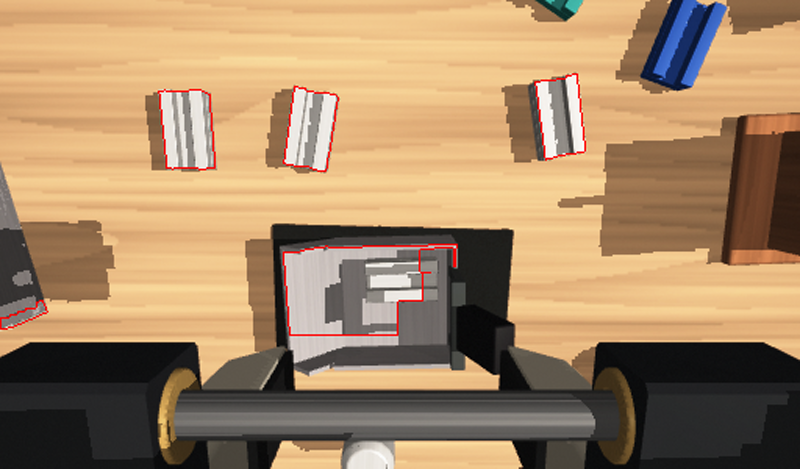

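The shoe lies in the cup at (400,280). Three shoes are left, unmoved, at (187,130), (310,130) and (558,117). Next is shoe B.

```bash
python3 - <<'E'
from h import *
pick(.480,-.003,-10.8,.650,.070)
print();pick(.480,-.107,0,.606,.070,.072)
E
```

```text
above [ 0.0909 -0.0717  0.2365] [ 0.1  0.2 11.1]
down [ 0.    -0.     0.096] [0. 0. 0.]
up [ 0.     0.    -0.166] [0. 0. 0.]
over [-0.1533  0.1036  0.    ] [ 0.  -0.  77.7]
low [ 0.    -0.     0.104] [0. 0. 0.]
upp [-0.     0.    -0.134] [0. 0. 0.]
home [-0.0079 -0.0822 -0.19  ] [  0.    0.  -88.5]

above [ 0.0914 -0.1757  0.2364] [0.  0.2 0.3]
down [ 0.    -0.     0.096] [0. 0. 0.]
up [ 0.     0.    -0.166] [0. 0. 0.]
over [-0.126  0.177  0.   ] [-0.  -0.  88.5]
low [ 0.    -0.     0.098] [0. 0. 0.]
upp [-0.     0.    -0.128] [0. 0. 0.]
home [-0.009  -0.0382 -0.19  ] [  0.    0.  -88.5]
```

Call:
{"method": "move_arm", "body": {
  "deltas": [
    {"x": 0.03, "y": -0.023, "z": 0.04, "wx": 0, "wy": 0, "wz": 4, "hand": 0.7},
    {"x": 0.06, "y": -0.047, "z": 0.095, "wx": 0, "wy": 0, "wz": 8, "hand": 0.7},
    {"x": 0.091, "y": -0.072, "z": 0.15, "wx": 0.1, "wy": 0.2, "wz": 11.1, "hand": 0.7},
    {"x": 0.091, "y": -0.072, "z": 0.21, "wx": 0.1, "wy": 0.2, "wz": 11.1, "hand": 0.7},
    {"x": 0.091, "y": -0.072, "z": 0.265, "wx": 0.1, "wy": 0.2, "wz": 11.1, "hand": 0.7},
    {"x": 0.091, "y": -0.072, "z": 0.31, "wx": 0.1, "wy": 0.2, "wz": 11.1, "hand": 0.7},
    {"x": 0.091, "y": -0.072, "z": 0.332, "wx": 0.1, "wy": 0.2, "wz": 11.1, "hand": 0.7},
    {"x": 0.091, "y": -0.072, "z": 0.332, "wx": 0.1, "wy": 0.2, "wz": 11.1, "hand": 0.7}
  ]
}}

```text
time: 17.05
tool_pos: [0.4794, -0.0033, 0.0033]
tool_rot: [-3.141, -0.004, 2.953]
contact_force: [0.7, -0.8, -0.5]
opening: 0.0644
```

Call:
{"method": "move_arm", "body": {
  "deltas": [
    {"x": 0, "y": 0, "z": 0, "wx": 0, "wy": 0, "wz": 0, "hand": 0.7},
    {"x": 0, "y": 0, "z": 0, "wx": 0, "wy": 0, "wz": 0, "hand": 0},
    {"x": 0, "y": 0, "z": 0, "wx": 0, "wy": 0, "wz": 0, "hand": 0},
    {"x": 0, "y": 0, "z": 0, "wx": 0, "wy": 0, "wz": 0, "hand": 0},
    {"x": 0, "y": 0, "z": 0, "wx": 0, "wy": 0, "wz": 0, "hand": 0},
    {"x": 0, "y": 0, "z": 0, "wx": 0, "wy": 0, "wz": 0, "hand": 0}
  ]
}}

```text
time: 17.8
tool_pos: [0.4804, -0.0034, 0.0048]
tool_rot: [-3.141, -0.0, 2.954]
contact_force: [-0.6, 0.1, 5.9]
opening: 0.036
```

Call:
{"method": "move_arm", "body": {
  "deltas": [
    {"x": 0, "y": 0, "z": -0.03, "wx": 0, "wy": 0, "wz": 0, "hand": 0},
    {"x": 0, "y": 0, "z": -0.08, "wx": 0, "wy": 0, "wz": 9, "hand": 0},
    {"x": 0, "y": 0, "z": -0.13, "wx": 0, "wy": 0, "wz": 18, "hand": 0},
    {"x": -0.03, "y": 0.02, "z": -0.16, "wx": 0, "wy": 0, "wz": 28, "hand": 0},
    {"x": -0.065, "y": 0.044, "z": -0.166, "wx": 0, "wy": 0, "wz": 38, "hand": 0},
    {"x": -0.1, "y": 0.068, "z": -0.166, "wx": 0, "wy": 0, "wz": 48, "hand": 0},
    {"x": -0.135, "y": 0.092, "z": -0.166, "wx": 0, "wy": 0, "wz": 58, "hand": 0},
    {"x": -0.153, "y": 0.104, "z": -0.166, "wx": 0, "wy": 0, "wz": 68, "hand": 0}
  ]
}}

```text
time: 18.8
tool_pos: [0.6513, 0.0714, 0.1691]
tool_rot: [-3.14, 0.0, 1.763]
contact_force: [-0.5, -0.7, -1.1]
opening: 0.036
```

```bash
python3 - <<'E'
from h import *
x,r,s=pose();print(x,s['opening']);print(delta([.650,.070,.066],down(CY)))
E
```

```text
[0.65127144 0.07144472 0.16912163] 0.03599722128443779
(array([-0.0012, -0.0013,  0.1031]), array([-0.1,  0. ,  9.5]))
```

Call:
{"method": "move_arm", "body": {
  "deltas": [
    {"x": -0.001, "y": -0.001, "z": 0.03, "wx": 0, "wy": 0, "wz": 9.5, "hand": 0},
    {"x": -0.001, "y": -0.001, "z": 0.07, "wx": 0, "wy": 0, "wz": 9.5, "hand": 0},
    {"x": -0.001, "y": -0.001, "z": 0.098, "wx": 0, "wy": 0, "wz": 9.5, "hand": 0},
    {"x": -0.001, "y": -0.001, "z": 0.102, "wx": 0, "wy": 0, "wz": 9.5, "hand": 0},
    {"x": -0.001, "y": -0.001, "z": 0.102, "wx": 0, "wy": 0, "wz": 9.5, "hand": 0},
    {"x": -0.001, "y": -0.001, "z": 0.102, "wx": 0, "wy": 0, "wz": 9.5, "hand": 0.6},
    {"x": -0.001, "y": -0.001, "z": 0.102, "wx": 0, "wy": 0, "wz": 9.5, "hand": 0.6},
    {"x": -0.001, "y": -0.001, "z": 0.102, "wx": 0, "wy": 0, "wz": 9.5, "hand": 0.6}
  ]
}}

```text
time: 19.8
tool_pos: [0.6495, 0.0692, 0.069]
tool_rot: [3.141, 0.001, 1.602]
contact_force: [-0.4, 0.5, -0.5]
opening: 0.0545
```

Call:
{"method": "move_arm", "body": {
  "deltas": [
    {"x": 0, "y": 0, "z": -0.05, "wx": 0, "wy": 0, "wz": 0, "hand": 0.7},
    {"x": 0, "y": 0, "z": -0.11, "wx": 0, "wy": 0, "wz": -10, "hand": 0.7},
    {"x": -0.01, "y": -0.02, "z": -0.17, "wx": 0, "wy": 0, "wz": -20.5, "hand": 0.7},
    {"x": -0.03, "y": -0.05, "z": -0.22, "wx": 0, "wy": 0, "wz": -31, "hand": 0.7},
    {"x": -0.05, "y": -0.08, "z": -0.27, "wx": 0, "wy": 0, "wz": -41.5, "hand": 0.7},
    {"x": -0.05, "y": -0.08, "z": -0.27, "wx": 0, "wy": 0, "wz": -52, "hand": 0.7},
    {"x": -0.05, "y": -0.08, "z": -0.27, "wx": 0, "wy": 0, "wz": -62, "hand": 0.7},
    {"x": -0.05, "y": -0.08, "z": -0.27, "wx": 0, "wy": 0, "wz": -72, "hand": 0.7}
  ]
}}

```text
time: 20.8
tool_pos: [0.5709, 0.0169, 0.3389]
tool_rot: [-3.141, 0.0, 2.864]
contact_force: [0.6, -0.7, 0.7]
opening: 0.0641
```

Call:
{"method": "move_arm", "body": {
  "deltas": [
    {"x": 0, "y": 0, "z": 0, "wx": 0, "wy": 0, "wz": -10, "hand": 0.7},
    {"x": 0, "y": 0, "z": 0, "wx": 0, "wy": 0, "wz": -16.5, "hand": 0.7},
    {"x": 0, "y": 0, "z": 0, "wx": 0, "wy": 0, "wz": -16.5, "hand": 0.7},
    {"x": 0, "y": 0, "z": 0, "wx": 0, "wy": 0, "wz": -16.5, "hand": 0.7}
  ]
}}

```text
time: 21.3
tool_pos: [0.571, 0.017, 0.3385]
tool_rot: [-3.141, -0.001, -3.139]
contact_force: [0.4, -1.3, 0.7]
opening: 0.064
```

```bash
python3 - <<'E'
from h import *
print(pose()[0])
for o in shoes('w7'): print(o)
pick(.480,-.107,0,.606,.070,.072)
E
```

```text
[0.57100553 0.0169592  0.33848002]
(643.1, -321.2, 40, 37, -80.9, array([ 18., 203.]))
(618.3, 50.5, 155, 84, -88.9, array([277., 181.]))
(532.4, -270.1, 56, 11, 10.5, array([ 40., 127.]))
(480.5, -105.8, 62, 40, 0.2, array([161.,  80.]))
(468.9, 205.3, 63, 35, 11.5, array([398.,  76.]))
(446.8, -288.2, 65, 38, -10.1, array([19., 55.]))
above [ 0.0912 -0.1235  0.2386] [-0.  -0.1  0.2]
down [ 0.    -0.     0.096] [0. 0. 0.]
up [ 0.     0.    -0.166] [0. 0. 0.]
over [-0.126  0.177  0.   ] [-0.  -0.  88.5]
low [ 0.    -0.     0.098] [0. 0. 0.]
upp [-0.     0.    -0.128] [0. 0. 0.]
home [-0.009  -0.0382 -0.19  ] [  0.    0.  -88.5]
```

Call:
{"method": "move_arm", "body": {
  "deltas": [
    {"x": 0.03, "y": -0.041, "z": 0.04, "wx": 0, "wy": 0, "wz": 0, "hand": 0.7},
    {"x": 0.06, "y": -0.082, "z": 0.095, "wx": 0, "wy": 0, "wz": 0, "hand": 0.7},
    {"x": 0.091, "y": -0.1235, "z": 0.15, "wx": 0, "wy": 0, "wz": 0.2, "hand": 0.7},
    {"x": 0.091, "y": -0.1235, "z": 0.21, "wx": 0, "wy": 0, "wz": 0.2, "hand": 0.7},
    {"x": 0.091, "y": -0.1235, "z": 0.265, "wx": 0, "wy": 0, "wz": 0.2, "hand": 0.7},
    {"x": 0.091, "y": -0.1235, "z": 0.31, "wx": 0, "wy": 0, "wz": 0.2, "hand": 0.7},
    {"x": 0.091, "y": -0.1235, "z": 0.334, "wx": 0, "wy": 0, "wz": 0.2, "hand": 0.7},
    {"x": 0.091, "y": -0.1235, "z": 0.334, "wx": 0, "wy": 0, "wz": 0.2, "hand": 0.7}
  ]
}}

```text
time: 22.35
tool_pos: [0.4796, -0.107, 0.0031]
tool_rot: [3.141, -0.004, -3.141]
contact_force: [-0.6, -0.0, 0.1]
opening: 0.0642
```

Call:
{"method": "move_arm", "body": {
  "deltas": [
    {"x": 0, "y": 0, "z": 0, "wx": 0, "wy": 0, "wz": 0, "hand": 0.7},
    {"x": 0, "y": 0, "z": 0, "wx": 0, "wy": 0, "wz": 0, "hand": 0},
    {"x": 0, "y": 0, "z": 0, "wx": 0, "wy": 0, "wz": 0, "hand": 0},
    {"x": 0, "y": 0, "z": 0, "wx": 0, "wy": 0, "wz": 0, "hand": 0},
    {"x": 0, "y": 0, "z": 0, "wx": 0, "wy": 0, "wz": 0, "hand": 0},
    {"x": 0, "y": 0, "z": 0, "wx": 0, "wy": 0, "wz": 0, "hand": 0}
  ]
}}

```text
time: 23.1
tool_pos: [0.4805, -0.1073, 0.0048]
tool_rot: [-3.141, -0.0, -3.14]
contact_force: [-1.3, -0.7, 4.9]
opening: 0.0357
```

Call:
{"method": "move_arm", "body": {
  "deltas": [
    {"x": 0, "y": 0, "z": -0.03, "wx": 0, "wy": 0, "wz": 0, "hand": 0},
    {"x": 0, "y": 0, "z": -0.08, "wx": 0, "wy": 0, "wz": 10, "hand": 0},
    {"x": 0, "y": 0.01, "z": -0.13, "wx": 0, "wy": 0, "wz": 20, "hand": 0},
    {"x": -0.02, "y": 0.04, "z": -0.16, "wx": 0, "wy": 0, "wz": 30, "hand": 0},
    {"x": -0.055, "y": 0.08, "z": -0.166, "wx": 0, "wy": 0, "wz": 40, "hand": 0},
    {"x": -0.085, "y": 0.12, "z": -0.166, "wx": 0, "wy": 0, "wz": 50, "hand": 0},
    {"x": -0.11, "y": 0.157, "z": -0.166, "wx": 0, "wy": 0, "wz": 60, "hand": 0},
    {"x": -0.126, "y": 0.177, "z": -0.166, "wx": 0, "wy": 0, "wz": 70, "hand": 0}
  ]
}}

```text
time: 24.1
tool_pos: [0.6067, 0.0722, 0.1695]
tool_rot: [-3.14, -0.0, 1.917]
contact_force: [0.2, -1.0, -1.1]
opening: 0.0355
```

```bash
python3 - <<'E'
from h import *
x,r,s=pose();print(x,s['opening']);print(delta([.606,.070,.068],down(CY)))
a,p=snap('scene','s5');cv2.imwrite('pics/s5.png',cv2.resize(a[150:270,180:380],None,fx=4,fy=4,interpolation=cv2.INTER_CUBIC))
E
```

```text
[0.60673391 0.0721678  0.16952568] 0.03552549805522569
(array([-0.0018, -0.0012,  0.1015]), array([-0.1,  0. , 18.3]))
```

View pics/s5.png

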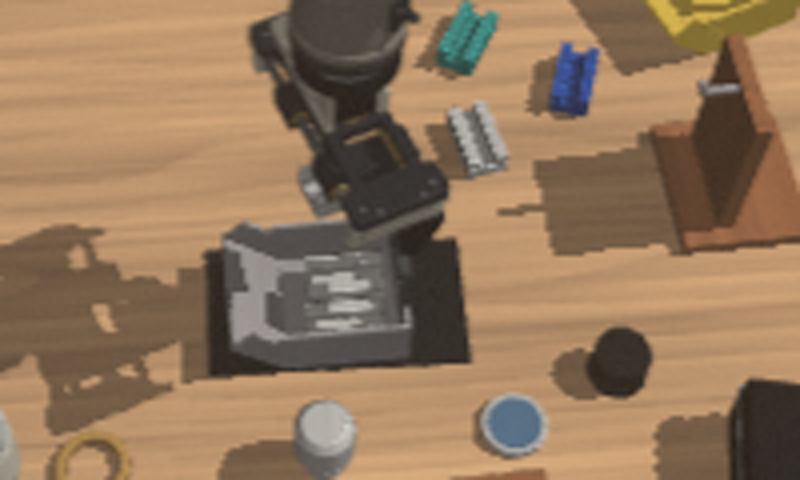

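Two shoes lie side by side in the cup (340,290), the third is in the gripper, and the last is at (477,138). I continue.

Call:
{"method": "move_arm", "body": {
  "deltas": [
    {"x": -0.002, "y": -0.001, "z": 0.03, "wx": 0, "wy": 0, "wz": 9.5, "hand": 0},
    {"x": -0.002, "y": -0.001, "z": 0.07, "wx": 0, "wy": 0, "wz": 18.3, "hand": 0},
    {"x": -0.002, "y": -0.001, "z": 0.095, "wx": 0, "wy": 0, "wz": 18.3, "hand": 0},
    {"x": -0.002, "y": -0.001, "z": 0.101, "wx": 0, "wy": 0, "wz": 18.3, "hand": 0},
    {"x": -0.002, "y": -0.001, "z": 0.101, "wx": 0, "wy": 0, "wz": 18.3, "hand": 0},
    {"x": -0.002, "y": -0.001, "z": 0.101, "wx": 0, "wy": 0, "wz": 18.3, "hand": 0.6},
    {"x": -0.002, "y": -0.001, "z": 0.101, "wx": 0, "wy": 0, "wz": 18.3, "hand": 0.6},
    {"x": -0.002, "y": -0.001, "z": 0.101, "wx": 0, "wy": 0, "wz": 18.3, "hand": 0.6}
  ]
}}

```text
time: 25.15
tool_pos: [0.6062, 0.0678, 0.0699]
tool_rot: [3.142, 0.001, 1.602]
contact_force: [-0.0, 0.2, -0.5]
opening: 0.0542
```

Call:
{"method": "move_arm", "body": {
  "deltas": [
    {"x": 0, "y": 0, "z": -0.05, "wx": 0, "wy": 0, "wz": 0, "hand": 0.7},
    {"x": 0, "y": 0, "z": -0.11, "wx": 0, "wy": 0, "wz": -10, "hand": 0.7},
    {"x": 0.03, "y": -0.01, "z": -0.17, "wx": 0, "wy": 0, "wz": -20.5, "hand": 0.7},
    {"x": 0.06, "y": -0.025, "z": -0.22, "wx": 0, "wy": 0, "wz": -31, "hand": 0.7},
    {"x": 0.1, "y": -0.035, "z": -0.27, "wx": 0, "wy": 0, "wz": -41.5, "hand": 0.7},
    {"x": 0.1, "y": -0.035, "z": -0.27, "wx": 0, "wy": 0, "wz": -52, "hand": 0.7},
    {"x": 0.1, "y": -0.035, "z": -0.27, "wx": 0, "wy": 0, "wz": -62, "hand": 0.7},
    {"x": 0.1, "y": -0.035, "z": -0.27, "wx": 0, "wy": 0, "wz": -72, "hand": 0.7}
  ]
}}

```text
time: 26.15
tool_pos: [0.5679, 0.1671, 0.3397]
tool_rot: [-3.141, -0.0, 2.865]
contact_force: [-0.9, -0.3, -0.8]
opening: 0.064
```

Call:
{"method": "move_arm", "body": {
  "deltas": [
    {"x": 0, "y": 0, "z": 0, "wx": 0, "wy": 0, "wz": -10, "hand": 0.7},
    {"x": 0, "y": 0, "z": 0, "wx": 0, "wy": 0, "wz": -16.5, "hand": 0.7},
    {"x": 0, "y": 0, "z": 0, "wx": 0, "wy": 0, "wz": -16.5, "hand": 0.7},
    {"x": 0, "y": 0, "z": 0, "wx": 0, "wy": 0, "wz": -16.5, "hand": 0.7}
  ]
}}

```text
time: 26.65
tool_pos: [0.568, 0.1668, 0.3393]
tool_rot: [-3.141, -0.001, -3.139]
contact_force: [0.5, -0.4, 0.0]
opening: 0.0641
```

```bash
python3 - <<'E'
from h import *
print(pose()[0])
for o in shoes('w8'): print(o)
pick(.469,.2053,11.6,.650,.070,.068)
E
```

```text
[0.56804786 0.16679504 0.33931635]
(615.0, 43.2, 160, 81, -86.6, array([162., 186.]))
(468.9, 205.3, 63, 35, 11.8, array([283.,  78.]))
above [0.0987 0.039  0.2394] [ -0.   -0.1 -11.4]
down [ 0.    -0.     0.096] [0. 0. 0.]
up [ 0.     0.    -0.166] [0. 0. 0.]
over [-0.1501 -0.1689 -0.    ] [  0.   -0.  100.1]
low [ 0.    -0.     0.102] [0. 0. 0.]
upp [-0.     0.    -0.132] [0. 0. 0.]
home [-0.0079 -0.0822 -0.19  ] [  0.    0.  -88.5]
```

Call:
{"method": "move_arm", "body": {
  "deltas": [
    {"x": 0.03, "y": 0.013, "z": 0.04, "wx": 0, "wy": 0, "wz": -4, "hand": 0.7},
    {"x": 0.065, "y": 0.026, "z": 0.095, "wx": 0, "wy": 0, "wz": -8, "hand": 0.7},
    {"x": 0.0985, "y": 0.039, "z": 0.15, "wx": 0, "wy": 0, "wz": -11.4, "hand": 0.7},
    {"x": 0.0985, "y": 0.039, "z": 0.21, "wx": 0, "wy": 0, "wz": -11.4, "hand": 0.7},
    {"x": 0.0985, "y": 0.039, "z": 0.265, "wx": 0, "wy": 0, "wz": -11.4, "hand": 0.7},
    {"x": 0.0985, "y": 0.039, "z": 0.31, "wx": 0, "wy": 0, "wz": -11.4, "hand": 0.7},
    {"x": 0.0985, "y": 0.039, "z": 0.334, "wx": 0, "wy": 0, "wz": -11.4, "hand": 0.7},
    {"x": 0.0985, "y": 0.039, "z": 0.334, "wx": 0, "wy": 0, "wz": -11.4, "hand": 0.7}
  ]
}}

```text
time: 27.7
tool_pos: [0.4679, 0.2048, 0.0038]
tool_rot: [-3.141, -0.005, -2.939]
contact_force: [0.4, -0.9, 0.3]
opening: 0.0641
```

Call:
{"method": "move_arm", "body": {
  "deltas": [
    {"x": 0, "y": 0, "z": 0, "wx": 0, "wy": 0, "wz": 0, "hand": 0.7},
    {"x": 0, "y": 0, "z": 0, "wx": 0, "wy": 0, "wz": 0, "hand": 0},
    {"x": 0, "y": 0, "z": 0, "wx": 0, "wy": 0, "wz": 0, "hand": 0},
    {"x": 0, "y": 0, "z": 0, "wx": 0, "wy": 0, "wz": 0, "hand": 0},
    {"x": 0, "y": 0, "z": 0, "wx": 0, "wy": 0, "wz": 0, "hand": 0},
    {"x": 0, "y": 0, "z": -0.03, "wx": 0, "wy": 0, "wz": 0, "hand": 0},
    {"x": 0, "y": 0, "z": -0.08, "wx": 0, "wy": 0, "wz": 10, "hand": 0},
    {"x": 0, "y": 0, "z": -0.13, "wx": 0, "wy": 0, "wz": 20, "hand": 0}
  ]
}}

```text
time: 28.7
tool_pos: [0.4688, 0.205, 0.1364]
tool_rot: [-3.14, -0.002, 2.991]
contact_force: [1.2, 1.3, 0.2]
opening: 0.0363
```

```bash
python3 - <<'E'
from h import *
x,r,s=pose();print(x,s['opening'],s['tool_rot']);print(delta([.650,.070,.24],down(CY)))
E
```

```text
[0.46875326 0.20504502 0.1363568 ] 0.03630051747126816 [-3.14025330e+00 -2.02899771e-03  2.99056135e+00]
(array([-0.1993, -0.1064, -0.1039]), array([-0.1, -0. , 79.8]))
```

Call:
{"method": "move_arm", "body": {
  "deltas": [
    {"x": 0, "y": 0, "z": -0.05, "wx": 0, "wy": 0, "wz": 10, "hand": 0},
    {"x": -0.02, "y": -0.01, "z": -0.1, "wx": 0, "wy": 0, "wz": 20, "hand": 0},
    {"x": -0.05, "y": -0.026, "z": -0.104, "wx": 0, "wy": 0, "wz": 30, "hand": 0},
    {"x": -0.09, "y": -0.048, "z": -0.104, "wx": 0, "wy": 0, "wz": 40, "hand": 0},
    {"x": -0.13, "y": -0.07, "z": -0.104, "wx": 0, "wy": 0, "wz": 50, "hand": 0},
    {"x": -0.165, "y": -0.088, "z": -0.104, "wx": 0, "wy": 0, "wz": 60, "hand": 0},
    {"x": -0.199, "y": -0.106, "z": -0.104, "wx": 0, "wy": 0, "wz": 70, "hand": 0},
    {"x": -0.199, "y": -0.106, "z": -0.104, "wx": 0, "wy": 0, "wz": 79.8, "hand": 0}
  ]
}}

```text
time: 29.7
tool_pos: [0.6522, 0.0693, 0.2376]
tool_rot: [-3.139, 0.001, 1.595]
contact_force: [-1.6, 0.4, -1.0]
opening: 0.0358
```

```bash
python3 - <<'E'
from h import *
x,r,s=pose();print(x,s['opening'],s['tool_rot']);print(delta([.650,.070,.068],down(CY)))
E
```

```text
[0.65219964 0.06929934 0.23760386] 0.03581356294848532 [-3.13916917e+00  1.18025960e-03  1.59514233e+00]
(array([ 0.001 , -0.0018,  0.1696]), array([-0.1,  0.1, -0.1]))
```

Call:
{"method": "move_arm", "body": {
  "deltas": [
    {"x": 0.001, "y": -0.002, "z": 0.04, "wx": 0, "wy": 0, "wz": 0, "hand": 0},
    {"x": 0.001, "y": -0.002, "z": 0.09, "wx": 0, "wy": 0, "wz": 0, "hand": 0},
    {"x": 0.001, "y": -0.002, "z": 0.14, "wx": 0, "wy": 0, "wz": 0, "hand": 0},
    {"x": 0.001, "y": -0.002, "z": 0.165, "wx": 0, "wy": 0, "wz": 0, "hand": 0},
    {"x": 0.001, "y": -0.002, "z": 0.17, "wx": 0, "wy": 0, "wz": 0, "hand": 0},
    {"x": 0.001, "y": -0.002, "z": 0.17, "wx": 0, "wy": 0, "wz": 0, "hand": 0.6},
    {"x": 0.001, "y": -0.002, "z": 0.17, "wx": 0, "wy": 0, "wz": 0, "hand": 0.6},
    {"x": 0.001, "y": -0.002, "z": 0.17, "wx": 0, "wy": 0, "wz": 0, "hand": 0.6}
  ]
}}

```text
time: 30.7
tool_pos: [0.6494, 0.0724, 0.0706]
tool_rot: [3.14, 0.001, 1.604]
contact_force: [0.6, 0.5, 1.0]
opening: 0.0544
```

Call:
{"method": "move_arm", "body": {
  "deltas": [
    {"x": 0, "y": 0, "z": -0.05, "wx": 0, "wy": 0, "wz": 0, "hand": 0.6},
    {"x": 0, "y": 0, "z": -0.11, "wx": 0, "wy": 0, "wz": -10, "hand": 0.6},
    {"x": 0.01, "y": -0.02, "z": -0.17, "wx": 0, "wy": 0, "wz": -20.5, "hand": 0.6},
    {"x": 0.025, "y": -0.04, "z": -0.22, "wx": 0, "wy": 0, "wz": -31, "hand": 0.6},
    {"x": 0.04, "y": -0.07, "z": -0.28, "wx": 0, "wy": 0, "wz": -41.5, "hand": 0.6},
    {"x": 0.04, "y": -0.07, "z": -0.28, "wx": 0, "wy": 0, "wz": -52, "hand": 0.6},
    {"x": 0.04, "y": -0.07, "z": -0.28, "wx": 0, "wy": 0, "wz": -62, "hand": 0.6},
    {"x": 0.04, "y": -0.07, "z": -0.28, "wx": 0, "wy": 0, "wz": -72, "hand": 0.6}
  ]
}}

```text
time: 31.7
tool_pos: [0.5775, 0.1104, 0.3504]
tool_rot: [-3.141, 0.001, 2.866]
contact_force: [0.2, -0.1, -0.1]
opening: 0.0552
```

Call:
{"method": "move_arm", "body": {
  "deltas": [
    {"x": 0, "y": 0, "z": 0, "wx": 0, "wy": 0, "wz": -10, "hand": 0.6},
    {"x": 0, "y": 0, "z": 0, "wx": 0, "wy": 0, "wz": -16.5, "hand": 0.6},
    {"x": 0, "y": 0, "z": 0, "wx": 0, "wy": 0, "wz": -16.5, "hand": 0.6},
    {"x": 0, "y": 0, "z": 0, "wx": 0, "wy": 0, "wz": -16.5, "hand": 0.6}
  ]
}}

```text
time: 32.2
tool_pos: [0.5776, 0.1103, 0.3497]
tool_rot: [-3.141, -0.0, -3.137]
contact_force: [-0.1, 0.4, -0.4]
opening: 0.0547
```

```bash
python3 - <<'E'
from h import *
x,r,s=pose();print(x)
for o in shoes('w9'): print(o)
G1=np.array([.6244,.1269,.1294]);Rg=R.from_euler('xyz',[-2.789,.004,-3.115])
print(delta(G1-Rg.apply([0,0,.12]),Rg))
E
```

```text
[0.57760827 0.11029546 0.34967194]
(622.3, 44.0, 152, 95, -89.5, array([198., 174.]))
(array([-0.0456,  0.0579,  0.1075]), array([20.2, -0.5, -1.2]))
```

View pics/w9.png

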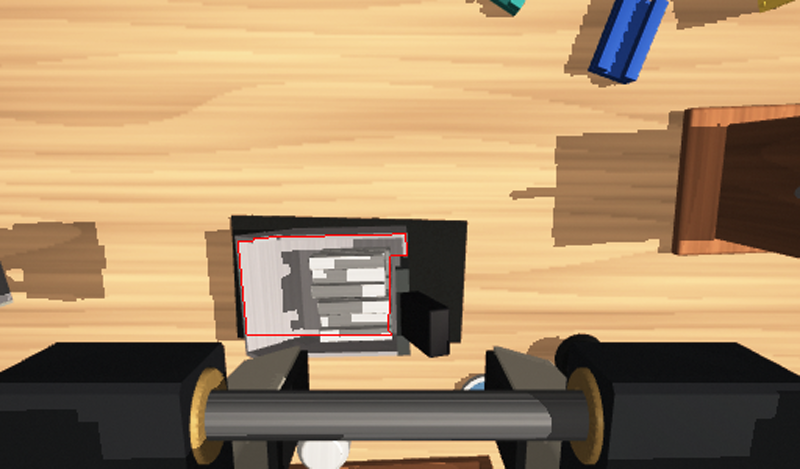

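All four shoes are in the cup (305-388, 250-330), and the table is clear of bare shoes. Next I fit the arm geometry and check that the pour pose is reachable.

```bash
cat >> h.py <<'E'
from scipy.optimize import least_squares
def fkR(q): return R.from_euler('z',q[0])*R.from_euler('y',q[1]+q[2])*R.from_euler('z',q[3])*R.from_euler('y',q[4])*R.from_euler('z',q[5]+np.pi/2)
def fk(q,P):
    s,off,h,a,e,b,d=P
    return R.from_euler('z',q[0]).apply([s,off,h]+R.from_euler('y',q[1]).apply([0,0,a])+R.from_euler('y',q[1]+q[2]).apply([e,0,b]))+fkR(q).apply([0,0,d])
LO=np.array([-2.53,-.77,.04,-1,.28,-3.11]);HI=np.array([2.53,2.02,2.7,4.14,2.66,3.11])
def ik(X,Rt,P,q0):
    f=lambda q:np.r_[(fk(q,P)-X)*10,(fkR(q).inv()*Rt).as_rotvec()]
    r=least_squares(f,np.clip(q0,LO+1e-3,HI-1e-3),bounds=(LO,HI));return r.x,np.abs(r.fun).max()
E
python3 - <<'E'
from h import *
x,r,s=pose()
D=[([1.05201829,.34266535,1.52488962,0,1.27541083,-.146],[.19101,.48864,.22612]),([.716,.815,.587,-.29,1.938,-.977],[.52260,.44358,.28832]),([.67,.794,.897,-.282,1.661,-.938],[.53020,.40526,.18711]),([.253,.608,1.086,-.343,1.532,-1.317],[.62320,.12960,.24724]),(s['qpos'],x)]
f=lambda P:np.concatenate([fk(q,P)-t for q,t in D])
best=least_squares(f,[0,.076,.3,.45,0,.4,.25]);P=best.x;print(P.round(4),np.abs(best.fun).max())
np.save('P.npy',P)
C=np.array([.574,-.355]);T=R.from_euler('z',8.8,degrees=True)
for head in(-81.2,-95,-110,-171.2,):
  for tilt in(70,80,90):
    q=s['qpos'];c=R.from_euler('z',head,degrees=True)
    lip=np.r_[C,.068]-c.apply([.015,0,0])
    out=[]
    for th in range(0,tilt+1,10):
        org=lip-cupR(head,th)[0].apply(LIP)+[0,0,.0]
        q,e=ik(*cup_tcp(org,head,th),P,q)
    print(head,tilt,q.round(2),round(e,4),cup_tcp(org,head,th)[0].round(3))
E
```

```text
[-1.000e-04  7.650e-02  2.224e-01  5.063e-01  4.610e-02  3.795e-01
  3.181e-01] 0.00026864485668587346
-81.2 70 [-0.87  1.25  0.04  0.74  2.51 -2.13] 0.002 [ 0.575 -0.365  0.24 ]
-81.2 80 [-0.94  1.29  0.04  0.93  2.47 -2.03] 0.138 [ 0.58  -0.394  0.233]
-81.2 90 [-1.    1.36  0.04  1.12  2.42 -1.91] 0.2712 [ 0.584 -0.421  0.222]
-95 70 [-0.93  1.04  0.5   0.69  2.2  -2.17] 0.0 [ 0.573 -0.365  0.24 ]
-95 80 [-0.97  1.23  0.21  0.93  2.39 -1.98] 0.0 [ 0.571 -0.394  0.233]
-95 90 [-1.03  1.38  0.04  1.19  2.43 -1.79] 0.0676 [ 0.568 -0.422  0.222]
-110 70 [-0.98  0.89  0.81  0.72  1.94 -2.11] 0.0 [ 0.571 -0.364  0.24 ]
-110 80 [-1.04  1.01  0.71  0.86  2.07 -2.1 ] 0.0 [ 0.561 -0.392  0.233]
-110 90 [-1.09  1.14  0.59  1.01  2.18 -2.05] 0.0 [ 0.551 -0.418  0.222]
-171.2 70 [-1.03  0.42  1.71  1.06  0.95 -1.82] 0.0 [ 0.564 -0.356  0.24 ]
-171.2 80 [-1.15  0.45  1.84  1.31  1.05 -2.15] 0.0 [ 0.535 -0.361  0.233]
-171.2 90 [-1.26  0.54  1.94  1.47  1.2  -2.43] 0.0 [ 0.508 -0.365  0.222]
```

```bash
cat >> h.py <<'E'
C=np.array([.574,-.355]);TK=R.from_euler('z',8.8,degrees=True)
def pourpose(head,th,lz,tx=-10,ty=13):
    lip=np.r_[C,lz]+TK.apply([tx/1e3,ty/1e3,0]); return cup_tcp(lip-cupR(head,th)[0].apply(LIP),head,th)
E
python3 - <<'E'
from h import *
P=np.load('P.npy');s=pose()[2]
for head,tx in((-95,-15),(-100,-15),(-105,-15),(-100,-5)):
    q=s['qpos']
    for th,lz in((0,.2),(25,.17),(50,.12),(60,.095),(65,.085),(70,.077),(75,.073),(80,.07)):
        X,Rt=pourpose(head,th,lz,tx); q,e=ik(X,Rt,P,q); print(head,tx,th,q.round(2),round(e,4),X.round(3))
E
```

```text
-95 -15 0 [-0.27  0.43  1.28 -0.35  1.37 -1.7 ] 0.0 [ 0.571 -0.192  0.282]
-95 -15 25 [-0.57  0.49  1.07  0.08  1.62 -2.05] 0.0 [ 0.566 -0.24   0.309]
-95 -15 50 [-0.81  0.72  0.82  0.41  1.93 -2.22] 0.0 [ 0.56  -0.309  0.29 ]
-95 -15 60 [-0.89  0.85  0.71  0.53  2.06 -2.23] 0.0 [ 0.558 -0.339  0.269]
-95 -15 65 [-0.92  0.93  0.63  0.6   2.13 -2.22] 0.0 [ 0.556 -0.354  0.259]
-95 -15 70 [-0.95  1.01  0.54  0.67  2.21 -2.2 ] 0.0 [ 0.555 -0.369  0.249]
-95 -15 75 [-0.97  1.09  0.44  0.76  2.29 -2.14] 0.0 [ 0.554 -0.384  0.243]
-95 -15 80 [-0.99  1.19  0.3   0.88  2.37 -2.06] 0.0 [ 0.552 -0.398  0.235]
-100 -15 0 [-0.27  0.48  1.21 -0.35  1.43 -1.62] 0.0 [ 0.584 -0.193  0.282]
-100 -15 25 [-0.56  0.51  1.04  0.08  1.62 -1.96] 0.0 [ 0.575 -0.242  0.309]
-100 -15 50 [-0.82  0.7   0.86  0.43  1.88 -2.15] 0.0 [ 0.563 -0.309  0.29 ]
-100 -15 60 [-0.9   0.82  0.78  0.55  1.99 -2.19] 0.0 [ 0.558 -0.339  0.269]
-100 -15 65 [-0.94  0.88  0.72  0.61  2.05 -2.19] 0.0 [ 0.556 -0.354  0.259]
-100 -15 70 [-0.97  0.96  0.65  0.68  2.12 -2.18] 0.0 [ 0.553 -0.369  0.249]
-100 -15 75 [-1.    1.03  0.57  
[... 643 characters left out ...]
7 -0.383  0.243]
-105 -15 80 [-1.05  1.04  0.63  0.83  2.16 -2.13] 0.0 [ 0.543 -0.397  0.235]
-100 -5 0 [-0.26  0.5   1.18 -0.35  1.44 -1.62] 0.0 [ 0.594 -0.192  0.282]
-100 -5 25 [-0.55  0.52  1.02  0.08  1.63 -1.94] 0.0 [ 0.585 -0.24   0.309]
-100 -5 50 [-0.81  0.72  0.84  0.44  1.89 -2.13] 0.0 [ 0.573 -0.308  0.29 ]
-100 -5 60 [-0.89  0.83  0.75  0.56  2.   -2.17] 0.0 [ 0.568 -0.337  0.269]
-100 -5 65 [-0.93  0.9   0.69  0.62  2.06 -2.17] 0.0 [ 0.565 -0.352  0.259]
-100 -5 70 [-0.96  0.97  0.62  0.69  2.12 -2.16] 0.0 [ 0.563 -0.367  0.249]
-100 -5 75 [-0.99  1.05  0.54  0.77  2.2  -2.13] 0.0 [ 0.56  -0.382  0.243]
-100 -5 80 [-1.01  1.13  0.44  0.86  2.27 -2.07] 0.0 [ 0.558 -0.396  0.235]
```

Call:
{"method": "move_arm", "body": {
  "deltas": [
    {"x": -0.01, "y": 0.02, "z": 0, "wx": 5, "wy": 0, "wz": 0, "hand": 0.55},
    {"x": -0.03, "y": 0.045, "z": 0, "wx": 12, "wy": -0.3, "wz": -0.6, "hand": 0.55},
    {"x": -0.0455, "y": 0.058, "z": 0.03, "wx": 20.2, "wy": -0.5, "wz": -1.2, "hand": 0.55},
    {"x": -0.0455, "y": 0.058, "z": 0.07, "wx": 20.2, "wy": -0.5, "wz": -1.2, "hand": 0.55},
    {"x": -0.0455, "y": 0.058, "z": 0.1075, "wx": 20.2, "wy": -0.5, "wz": -1.2, "hand": 0.55},
    {"x": -0.0455, "y": 0.058, "z": 0.1075, "wx": 20.2, "wy": -0.5, "wz": -1.2, "hand": 0.55},
    {"x": -0.0455, "y": 0.058, "z": 0.1075, "wx": 20.2, "wy": -0.5, "wz": -1.2, "hand": 0.55}
  ]
}}

```text
time: 33.12
tool_pos: [0.6234, 0.1685, 0.2436]
tool_rot: [-2.789, 0.007, -3.114]
contact_force: [-0.5, 0.4, 0.1]
opening: 0.0503
```

```bash
python3 - <<'E'
from h import *
G1=np.array([.6244,.1269,.1294]);Rg=R.from_euler('xyz',[-2.789,.004,-3.115])
print(pose()[0],delta(G1,Rg))
# check the grip position in wrist image: predicted grip bottom/top corners vs. seen dark blob
im,p=snap('wrist','w10')
cv2.imwrite('pics/w10.png',im)
cR,_=cupR(-88.5,0); org=np.array([.6259,.069,.003])
for v in([-.072,.0,.165],[-.088,.017,.162],[-.088,-.017,.162]): print(proj(p,org+cR.apply(v)).round())
m=(im.max(2)<35).astype(np.uint8);m[:,:150]=0;m[:,380:]=0;m[216:]=0
for c in cv2.findContours(m,0,2)[0]:
    if cv2.contourArea(c)>80: print(cv2.boundingRect(c),cv2.contourArea(c))
E
```

```text
[0.62340017 0.16847295 0.24363006] (array([0.0009, 0.0004, 0.1216]), array([-0. ,  0.2,  0. ]))
[254. 197.]
[276. 221.]
[277. 174.]
(243, 158, 24, 57) 1126.5
```

The grip is where expected: the dark blob is at px (255,187) against (254-277,197) predicted. I descend, grip firmly and lift.

Call:
{"method": "move_arm", "body": {
  "deltas": [
    {"x": 0.001, "y": 0, "z": 0.03, "wx": 0, "wy": 0, "wz": 0, "hand": 0.55},
    {"x": 0.001, "y": 0, "z": 0.07, "wx": 0, "wy": 0, "wz": 0, "hand": 0.55},
    {"x": 0.001, "y": 0, "z": 0.1, "wx": 0, "wy": 0, "wz": 0, "hand": 0.55},
    {"x": 0.001, "y": 0, "z": 0.121, "wx": 0, "wy": 0, "wz": 0, "hand": 0.55},
    {"x": 0.001, "y": 0, "z": 0.121, "wx": 0, "wy": 0, "wz": 0, "hand": 0.55},
    {"x": 0.001, "y": 0, "z": 0.121, "wx": 0, "wy": 0, "wz": 0, "hand": 0},
    {"x": 0.001, "y": 0, "z": 0.121, "wx": 0, "wy": 0, "wz": 0, "hand": 0},
    {"x": 0.001, "y": 0, "z": 0.121, "wx": 0, "wy": 0, "wz": 0, "hand": 0}
  ],
  "grip_force": 55
}}

```text
time: 34.17
tool_pos: [0.6237, 0.127, 0.1291]
tool_rot: [-2.789, 0.005, -3.113]
contact_force: [0.1, 0.2, -0.6]
opening: 0.0252
```

Call:
{"method": "move_arm", "body": {
  "deltas": [
    {"x": 0, "y": 0, "z": 0, "wx": 0, "wy": 0, "wz": 0, "hand": 0},
    {"x": 0, "y": 0, "z": 0, "wx": 0, "wy": 0, "wz": 0, "hand": 0},
    {"x": 0, "y": -0.003, "z": -0.009, "wx": 0, "wy": 0, "wz": 0, "hand": 0},
    {"x": 0, "y": -0.01, "z": -0.028, "wx": 0, "wy": 0, "wz": 0, "hand": 0},
    {"x": 0, "y": -0.021, "z": -0.056, "wx": 0, "wy": 0, "wz": 0, "hand": 0},
    {"x": 0, "y": -0.034, "z": -0.094, "wx": 0, "wy": 0, "wz": 0, "hand": 0},
    {"x": 0, "y": -0.051, "z": -0.141, "wx": 0, "wy": 0, "wz": 0, "hand": 0},
    {"x": 0, "y": -0.051, "z": -0.141, "wx": 0, "wy": 0, "wz": 0, "hand": 0}
  ]
}}

```text
time: 35.17
tool_pos: [0.6241, 0.1282, 0.2825]
tool_rot: [-2.791, 0.012, -3.113]
contact_force: [0.5, 0.5, -5.0]
opening: 0.0158
```

```bash
python3 - <<'E'
from h import *
x,r,s=pose();print(x,s['opening'],s['contact_force'])
h=-98;A=pourpose(h,0,.2,-12);print(A[0],delta(*A))
def rows(ref,W):
    for th,lz in W:
        d,w=delta(*pourpose(h,th,lz,-12),ref);print(th,lz,d.round(3),w)
rows(A,[(6,.2),(12,.2),(19,.195),(26,.185),(33,.17),(40,.15),(45,.135),(48,.128)])
rows(pourpose(h,48,.128,-12),[(51,.116),(54,.106),(57,.098),(60,.091),(63,.086),(66,.082),(69,.078),(72,.075)])
rows(pourpose(h,72,.075,-12),[(74,.074),(76,.073),(78,.072),(80,.071)])
E
```

```text
[0.62406019 0.12815844 0.2825071 ] 0.015848821927655504 [ 0.46860993  0.46942257 -5.03928902]
[ 0.58151574 -0.19198111  0.28214584] (array([ 0.0517, -0.2994,  0.1094]), array([-0.1,  4. ,  8.8]))
6 0.2 [-0.    -0.014 -0.011] [-6. -0. -0.]
12 0.2 [ 0.    -0.03  -0.021] [-12.   0.  -0.]
19 0.195 [ 0.    -0.047 -0.026] [-19.  -0.  -0.]
26 0.185 [-0.    -0.064 -0.024] [-26.   0.  -0.]
33 0.17 [ 0.    -0.079 -0.014] [-33.  -0.  -0.]
40 0.15 [ 0.    -0.093  0.003] [-40.   0.   0.]
45 0.135 [ 0.    -0.104  0.017] [-45.   0.  -0.]
48 0.128 [ 0.    -0.11   0.024] [-48.  -0.  -0.]
51 0.116 [-0.    -0.013  0.005] [-3. -0.  0.]
54 0.106 [ 0.    -0.024  0.008] [-6.  0. -0.]
57 0.098 [-0.    -0.036  0.01 ] [-9.  0.  0.]
60 0.091 [-0.    -0.047  0.011] [-12.   0.  -0.]
63 0.086 [-0.    -0.057  0.011] [-15.  -0.   0.]
66 0.082 [-0.    -0.067  0.011] [-18.  -0.   0.]
69 0.078 [-0.    -0.078  0.011] [-21.   0.   0.]
72 0.075 [-0.    -0.088  0.011] [-24.  -0.   0.]
74 0.074 [ 0.    -0.005 -0.003] [-2.  0.  0.]
76 0.073 [-0.    -0.011 -0.007] [-4.  0. -0.]
78 0.072 [ 0.    -0.017 -0.01 ] [-6.  0.  0.]
80 0.071 [ 0.    -0.022 -0.012] [-8.  0.  0.]
```

Call:
{"method": "move_arm", "body": {
  "deltas": [
    {"x": 0.003, "y": -0.018, "z": 0.006, "wx": 0, "wy": 0.2, "wz": 0.5, "hand": 0},
    {"x": 0.01, "y": -0.06, "z": 0.022, "wx": 0, "wy": 0.8, "wz": 1.8, "hand": 0},
    {"x": 0.019, "y": -0.112, "z": 0.041, "wx": 0, "wy": 1.5, "wz": 3.3, "hand": 0},
    {"x": 0.028, "y": -0.165, "z": 0.06, "wx": 0, "wy": 2.2, "wz": 4.8, "hand": 0},
    {"x": 0.037, "y": -0.215, "z": 0.079, "wx": 0, "wy": 2.9, "wz": 6.3, "hand": 0},
    {"x": 0.044, "y": -0.258, "z": 0.094, "wx": 0, "wy": 3.5, "wz": 7.6, "hand": 0},
    {"x": 0.05, "y": -0.288, "z": 0.105, "wx": 0, "wy": 3.9, "wz": 8.5, "hand": 0},
    {"x": 0.0517, "y": -0.2994, "z": 0.1094, "wx": -0.1, "wy": 4, "wz": 8.8, "hand": 0}
  ]
}}

```text
time: 36.17
tool_pos: [0.5781, -0.1949, 0.2764]
tool_rot: [-2.79, -0.014, 2.998]
contact_force: [-1.0, 0.2, -6.2]
opening: 0.0159
```

Call:
{"method": "move_arm", "body": {
  "deltas": [
    {"x": 0, "y": 0, "z": 0, "wx": 0, "wy": 0, "wz": 0, "hand": 0},
    {"x": 0, "y": 0, "z": 0, "wx": 0, "wy": 0, "wz": 0, "hand": 0}
  ]
}}

```text
time: 36.42
tool_pos: [0.5801, -0.1914, 0.2781]
tool_rot: [-2.791, -0.01, 3.003]
contact_force: [-0.4, 0.6, -4.4]
opening: 0.0159
```

```bash
python3 - <<'E'
from h import *
x,r,s=pose();print(x,s['opening'],s['contact_force'])
A=pourpose(-98,0,.2,-12);print(delta(*A))
a,p=snap('scene','s6');cv2.imwrite('pics/s6.png',cv2.resize(a[120:270,80:280],None,fx=4,fy=4,interpolation=cv2.INTER_CUBIC))
E
```

```text
[ 0.58011872 -0.19138564  0.27811207] 0.015930008679175687 [-0.42399799  0.57183827 -4.42704688]
(array([-0.0014, -0.0018, -0.0037]), array([-0.1, -0.5,  0.3]))
```

View pics/s6.png

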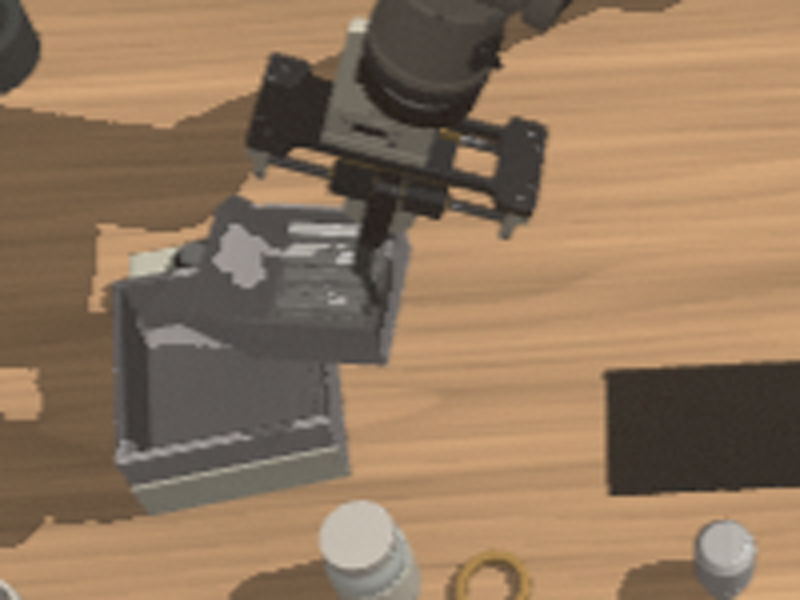

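```bash
python3 - <<'E'
from h import *
p=load('s6');h=-98
c,_=cupR(h,0);lip=np.r_[C,.2]+TK.apply([-.012,.013,0]);org=lip-c.apply(LIP)
for n,v in dict(lipL=(.095,-.054,.045),lipR=(.095,.054,.045),backL=(-.052,-.054,.055),backR=(-.052,.054,.055),fl=(.05,.05,0)).items(): print(n,((proj(p,org+c.apply(v))-[80,120])*4).round())
for v in((-.08,.075),(.08,.075),(.08,-.075),(-.08,-.075)): print('tank',((proj(p,np.r_[C,.09]+TK.apply([*v,0]))-[80,120])*4).round())
E
```

```text
lipL [212. 205.]
lipR [177. 323.]
backL [396. 207.]
backR [370. 327.]
fl [253. 352.]
tank [302. 255.]
tank [319. 418.]
tank [127. 456.]
tank [122. 289.]
```

```bash
python3 - <<'E'
from h import *
P=np.load('P.npy');h=-98
A=pourpose(h,0,.2,-12,13);q=pose()[2]['qpos']
def rows(ref,W):
    global q
    for th,lz in W:
        X,Rt=pourpose(h,th,lz+.003,-15,6);q,e=ik(X,Rt,P,q)
        d,w=delta(X,Rt,ref);print(th,lz,d.round(3),w,q.round(2) if th>70 else '',round(e,3))
rows(A,[(6,.2),(12,.2),(19,.195),(26,.185),(33,.17),(40,.15),(45,.135),(48,.128)])
rows(pourpose(h,48,.131,-15,6),[(51,.116),(54,.106),(57,.098),(60,.091),(63,.086),(66,.082),(69,.078),(72,.075)])
rows(pourpose(h,72,.078,-15,6),[(74,.074),(76,.073),(78,.072),(80,.071)])
E
```

```text
6 0.2 [ 0.001 -0.022 -0.012] [-6. -0. -0.]  0.0
12 0.2 [ 0.001 -0.038 -0.022] [-12.   0.  -0.]  0.0
19 0.195 [ 0.001 -0.055 -0.026] [-19.  -0.  -0.]  0.0
26 0.185 [ 0.001 -0.072 -0.024] [-26.   0.  -0.]  0.0
33 0.17 [ 0.001 -0.087 -0.014] [-33.  -0.  -0.]  0.0
40 0.15 [ 0.001 -0.102  0.002] [-40.   0.   0.]  0.0
45 0.135 [ 0.001 -0.112  0.017] [-45.   0.  -0.]  0.0
48 0.128 [ 0.001 -0.118  0.024] [-48.  -0.  -0.]  0.0
51 0.116 [-0.    -0.013  0.005] [-3. -0.  0.]  0.0
54 0.106 [ 0.    -0.024  0.008] [-6.  0. -0.]  0.0
57 0.098 [-0.    -0.036  0.01 ] [-9.  0.  0.]  0.0
60 0.091 [-0.    -0.047  0.011] [-12.   0.  -0.]  0.0
63 0.086 [-0.    -0.057  0.011] [-15.  -0.   0.]  0.0
66 0.082 [-0.    -0.067  0.011] [-18.  -0.   0.]  0.0
69 0.078 [-0.    -0.078  0.011] [-21.   0.   0.]  0.0
72 0.075 [-0.    -0.088  0.011] [-24.  -0.   0.] [-0.98  1.02  0.53  0.72  2.21 -2.16] 0.0
74 0.074 [ 0.    -0.005 -0.003] [-2.  0.  0.] [-0.99  1.06  0.49  0.75  2.24 -2.14] 0.0
76 0.073 [ 0.    -0.011 -0.007] [-4.  0. -0.] [-1.    1.09  0.45  0.79  2.27 -2.11] 0.0
78 0.072 [ 0.    -0.017 -0.01 ] [-6.  0.  0.] [-1.    1.13  0.4   0.83  2.3  -2.09] 0.0
80 0.071 [ 0.    -0.022 -0.012] [-8.  0.  0.] [-1.01  1.16  0.35  0.88  2.33 -2.05] 0.0
```

Call:
{"method": "move_arm", "body": {
  "deltas": [
    {"x": 0.001, "y": -0.022, "z": -0.012, "wx": -6, "wy": 0, "wz": 0, "hand": 0},
    {"x": 0.001, "y": -0.038, "z": -0.022, "wx": -12, "wy": 0, "wz": 0, "hand": 0},
    {"x": 0.001, "y": -0.055, "z": -0.026, "wx": -19, "wy": 0, "wz": 0, "hand": 0},
    {"x": 0.001, "y": -0.072, "z": -0.024, "wx": -26, "wy": 0, "wz": 0, "hand": 0},
    {"x": 0.001, "y": -0.087, "z": -0.014, "wx": -33, "wy": 0, "wz": 0, "hand": 0},
    {"x": 0.001, "y": -0.102, "z": 0.002, "wx": -40, "wy": 0, "wz": 0, "hand": 0},
    {"x": 0.001, "y": -0.112, "z": 0.017, "wx": -45, "wy": 0, "wz": 0, "hand": 0},
    {"x": 0.001, "y": -0.118, "z": 0.024, "wx": -48, "wy": 0, "wz": 0, "hand": 0}
  ]
}}

```text
time: 37.48
tool_pos: [0.5625, -0.3114, 0.2951]
tool_rot: [2.655, -0.011, 3.001]
contact_force: [0.2, 0.8, -5.8]
opening: 0.0159
```

Call:
{"method": "move_arm", "body": {
  "deltas": [
    {"x": 0, "y": 0, "z": 0, "wx": 0, "wy": 0, "wz": 0, "hand": 0},
    {"x": 0, "y": 0, "z": 0, "wx": 0, "wy": 0, "wz": 0, "hand": 0}
  ]
}}

```text
time: 37.72
tool_pos: [0.5634, -0.3094, 0.2975]
tool_rot: [2.658, -0.008, 3.004]
contact_force: [0.0, 0.0, -4.7]
opening: 0.0161
```

```bash
python3 - <<'E'
from h import *
x,r,s=pose();print(x,s['opening'],s['contact_force'],delta(*pourpose(-98,48,.131,-15,6)))
a,p=snap('scene','s7');c,_=cupR(-98,48);lip=np.r_[C,.131]+TK.apply([-.015,.006,0]);org=lip-c.apply(LIP)
im=cv2.resize(a[110:270,80:280],None,fx=4,fy=3.75,interpolation=cv2.INTER_CUBIC)
for v in((.095,-.054,.045),(.095,.054,.045),(-.052,-.054,.055),(-.052,.054,.055)): cv2.circle(im,tuple(((proj(p,org+c.apply(v))-[80,110])*[4,3.75]).astype(int).tolist()),4,(0,0,255),1)
cv2.imwrite('pics/s7.png',im)
E
```

```text
[ 0.56335845 -0.30943451  0.29751276] 0.01613980778363206 [ 0.04567127  0.04017367 -4.6900661 ] (array([-0.0008,  0.0007, -0.0025]), array([-0.3, -0.4, -0.1]))
```

View pics/s7.png

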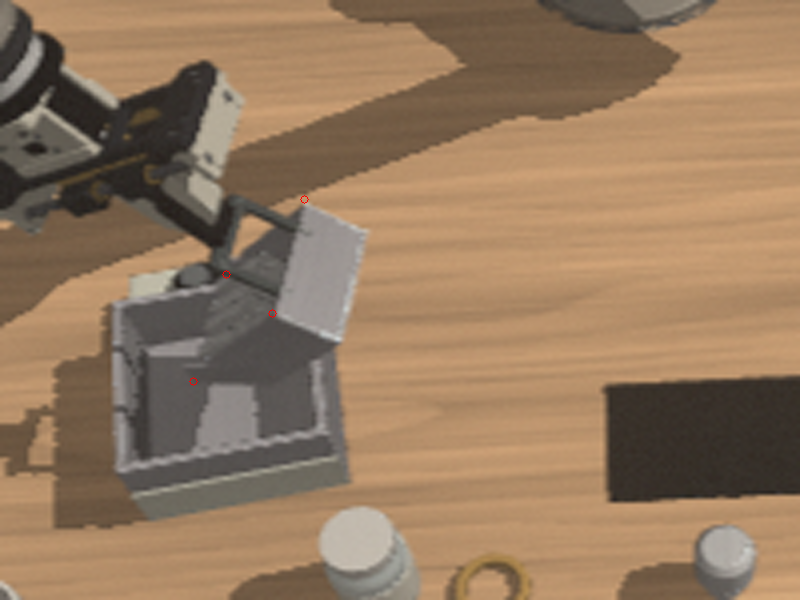

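The model circles coincide with the cup corners to a few pixels: the back rim is at (304,205) and (277,315), with the lip above the tank. I pour.

Call:
{"method": "move_arm", "body": {
  "deltas": [
    {"x": 0, "y": -0.013, "z": 0.005, "wx": -3, "wy": 0, "wz": 0, "hand": 0},
    {"x": 0, "y": -0.024, "z": 0.008, "wx": -6, "wy": 0, "wz": 0, "hand": 0},
    {"x": 0, "y": -0.036, "z": 0.01, "wx": -9, "wy": 0, "wz": 0, "hand": 0},
    {"x": 0, "y": -0.047, "z": 0.011, "wx": -12, "wy": 0, "wz": 0, "hand": 0},
    {"x": 0, "y": -0.057, "z": 0.011, "wx": -15, "wy": 0, "wz": 0, "hand": 0},
    {"x": 0, "y": -0.067, "z": 0.011, "wx": -18, "wy": 0, "wz": 0, "hand": 0},
    {"x": 0, "y": -0.078, "z": 0.011, "wx": -21, "wy": 0, "wz": 0, "hand": 0},
    {"x": 0, "y": -0.088, "z": 0.011, "wx": -24, "wy": 0, "wz": 0, "hand": 0}
  ]
}}

```text
time: 38.78
tool_pos: [0.5515, -0.3837, 0.2447]
tool_rot: [2.233, -0.009, 3.001]
contact_force: [0.1, 0.1, -2.6]
opening: 0.0157
```

Call:
{"method": "move_arm", "body": {
  "deltas": [
    {"x": 0, "y": -0.0025, "z": -0.0015, "wx": -1, "wy": 0, "wz": 0, "hand": 0},
    {"x": 0, "y": -0.005, "z": -0.003, "wx": -2, "wy": 0, "wz": 0, "hand": 0},
    {"x": 0, "y": -0.008, "z": -0.005, "wx": -3, "wy": 0, "wz": 0, "hand": 0},
    {"x": 0, "y": -0.011, "z": -0.007, "wx": -4, "wy": 0, "wz": 0, "hand": 0},
    {"x": 0, "y": -0.014, "z": -0.0085, "wx": -5, "wy": 0, "wz": 0, "hand": 0},
    {"x": 0, "y": -0.017, "z": -0.01, "wx": -6, "wy": 0, "wz": 0, "hand": 0},
    {"x": 0, "y": -0.0195, "z": -0.011, "wx": -7, "wy": 0, "wz": 0, "hand": 0},
    {"x": 0, "y": -0.022, "z": -0.012, "wx": -8, "wy": 0, "wz": 0, "hand": 0}
  ]
}}

```text
time: 39.78
tool_pos: [0.5489, -0.4052, 0.2361]
tool_rot: [2.096, -0.009, 3.002]
contact_force: [0.4, 0.1, -2.2]
opening: 0.0157
```

Call:
{"method": "move_arm", "body": {
  "deltas": [
    {"x": 0, "y": 0, "z": 0, "wx": 0, "wy": 0, "wz": 0, "hand": 0},
    {"x": 0, "y": 0, "z": 0, "wx": 0, "wy": 0, "wz": 0, "hand": 0},
    {"x": 0, "y": 0, "z": 0, "wx": 0, "wy": 0, "wz": 0, "hand": 0},
    {"x": 0, "y": 0, "z": 0, "wx": 0, "wy": 0, "wz": 0, "hand": 0},
    {"x": 0, "y": 0, "z": 0, "wx": 0, "wy": 0, "wz": 0, "hand": 0},
    {"x": 0, "y": 0, "z": 0, "wx": 0, "wy": 0, "wz": 0, "hand": 0}
  ]
}}

```text
time: 40.52
tool_pos: [0.549, -0.405, 0.2364]
tool_rot: [2.097, -0.009, 3.002]
contact_force: [-1.3, 0.7, -2.4]
opening: 0.0158
```

```bash
python3 - <<'E'
from h import *
x,r,s=pose();print(x,s['opening'],s['contact_force'],s['qpos'].round(2),delta(*pourpose(-98,80,.074,-15,6)))
a,p=snap('scene','s8');cv2.imwrite('pics/s8.png',cv2.resize(a[110:270,80:280],None,fx=4,fy=3.75,interpolation=cv2.INTER_CUBIC))
E
```

```text
[ 0.54895759 -0.40495482  0.23638432] 0.015830858673118644 [-1.25107378  0.65404982 -2.42545884] [-1.01  1.16  0.36  0.87  2.33 -2.06] (array([-0.0017,  0.0027, -0.0014]), array([-0.2, -0.3, -0.4]))
```

The wrist load fell from 4.7 to about 2.4 N, which is the empty cup's weight. I withdraw along the reverse path.

```bash
python3 - <<'E'
from h import *
h=-98
def rows(ref,W):
    for th,lz in W:
        d,w=delta(*pourpose(h,th,lz,-15,6),ref);print(th,d.round(3),w)
rows(pourpose(h,80,.074,-15,6),[(76,.076),(72,.078),(68,.082),(64,.088),(60,.096),(56,.106),(52,.12),(48,.135)])
rows(pourpose(h,48,.135,-15,6),[(42,.155),(35,.175),(28,.195),(21,.21),(14,.22),(7,.225),(0,.225),(0,.225)])
# back above mat then to mat
G1=np.array([.6244,.1269,.1300]);Rg=R.from_euler('xyz',[-2.789,.004,-3.115])
A=pourpose(h,0,.225,-15,6);M=(G1+[0,0,.17],Rg);print(delta(*M,A));print(delta(G1,Rg,M))
E
```

```text
76 [-0.     0.01   0.007] [ 4.  0. -0.]
72 [-0.     0.02   0.015] [ 8. -0. -0.]
68 [-0.     0.031  0.023] [12. -0. -0.]
64 [-0.     0.043  0.03 ] [16. -0. -0.]
60 [-0.     0.056  0.036] [20.  0. -0.]
56 [-0.     0.07   0.042] [24. -0.  0.]
52 [-0.     0.087  0.047] [28.  0. -0.]
48 [0.    0.104 0.051] [32.  0. -0.]
42 [-0.     0.022 -0.005] [6. 0. 0.]
35 [-0.     0.045 -0.006] [13.  0.  0.]
28 [-0.     0.066 -0.005] [20.  0.  0.]
21 [-0.     0.081  0.001] [27.  0. -0.]
14 [-0.     0.093  0.012] [34.  0. -0.]
7 [-0.     0.099  0.028] [41. -0.  0.]
0 [-0.    0.1   0.05] [48.  0.  0.]
0 [-0.    0.1   0.05] [48.  0.  0.]
(array([ 0.0011,  0.3119, -0.1059]), array([ 0.2, -3.5, -8.9]))
(array([0.0007, 0.0587, 0.1595]), array([0., 0., 0.]))
```

Call:
{"method": "move_arm", "body": {
  "deltas": [
    {"x": 0, "y": 0.01, "z": 0.007, "wx": 4, "wy": 0, "wz": 0, "hand": 0},
    {"x": 0, "y": 0.02, "z": 0.015, "wx": 8, "wy": 0, "wz": 0, "hand": 0},
    {"x": 0, "y": 0.031, "z": 0.023, "wx": 12, "wy": 0, "wz": 0, "hand": 0},
    {"x": 0, "y": 0.043, "z": 0.03, "wx": 16, "wy": 0, "wz": 0, "hand": 0},
    {"x": 0, "y": 0.056, "z": 0.036, "wx": 20, "wy": 0, "wz": 0, "hand": 0},
    {"x": 0, "y": 0.07, "z": 0.042, "wx": 24, "wy": 0, "wz": 0, "hand": 0},
    {"x": 0, "y": 0.087, "z": 0.047, "wx": 28, "wy": 0, "wz": 0, "hand": 0},
    {"x": 0, "y": 0.104, "z": 0.051, "wx": 32, "wy": 0, "wz": 0, "hand": 0}
  ]
}}

```text
time: 41.58
tool_pos: [0.5628, -0.3091, 0.3013]
tool_rot: [2.658, -0.008, 3.002]
contact_force: [0.6, 0.4, -1.5]
opening: 0.016
```

Call:
{"method": "move_arm", "body": {
  "deltas": [
    {"x": 0, "y": 0.022, "z": -0.005, "wx": 6, "wy": 0, "wz": 0, "hand": 0},
    {"x": 0, "y": 0.045, "z": -0.006, "wx": 13, "wy": 0, "wz": 0, "hand": 0},
    {"x": 0, "y": 0.066, "z": -0.005, "wx": 20, "wy": 0, "wz": 0, "hand": 0},
    {"x": 0, "y": 0.081, "z": 0.001, "wx": 27, "wy": 0, "wz": 0, "hand": 0},
    {"x": 0, "y": 0.093, "z": 0.012, "wx": 34, "wy": 0, "wz": 0, "hand": 0},
    {"x": 0, "y": 0.099, "z": 0.028, "wx": 41, "wy": 0, "wz": 0, "hand": 0},
    {"x": 0, "y": 0.1, "z": 0.05, "wx": 48, "wy": 0, "wz": 0, "hand": 0},
    {"x": 0, "y": 0.1, "z": 0.05, "wx": 48, "wy": 0, "wz": 0, "hand": 0}
  ]
}}

```text
time: 42.58
tool_pos: [0.5779, -0.1955, 0.3009]
tool_rot: [-2.793, -0.014, 3.006]
contact_force: [0.3, -0.5, -2.1]
opening: 0.0159
```

Call:
{"method": "move_arm", "body": {
  "deltas": [
    {"x": 0, "y": 0.03, "z": -0.01, "wx": 0, "wy": -0.4, "wz": -1, "hand": 0},
    {"x": 0, "y": 0.08, "z": -0.027, "wx": 0, "wy": -1, "wz": -2.4, "hand": 0},
    {"x": 0, "y": 0.13, "z": -0.044, "wx": 0, "wy": -1.5, "wz": -3.8, "hand": 0},
    {"x": 0.001, "y": 0.18, "z": -0.061, "wx": 0.1, "wy": -2, "wz": -5.2, "hand": 0},
    {"x": 0.001, "y": 0.23, "z": -0.078, "wx": 0.1, "wy": -2.6, "wz": -6.6, "hand": 0},
    {"x": 0.001, "y": 0.28, "z": -0.095, "wx": 0.2, "wy": -3.1, "wz": -8, "hand": 0},
    {"x": 0.001, "y": 0.312, "z": -0.106, "wx": 0.2, "wy": -3.5, "wz": -8.9, "hand": 0},
    {"x": 0.001, "y": 0.312, "z": -0.106, "wx": 0.2, "wy": -3.5, "wz": -8.9, "hand": 0}
  ]
}}

```text
time: 43.58
tool_pos: [0.6237, 0.1291, 0.2952]
tool_rot: [-2.791, -0.005, -3.112]
contact_force: [-0.2, 0.1, -3.2]
opening: 0.0158
```

```bash
python3 - <<'E'
from h import *
x,r,s=pose();print(x,s['contact_force'])
G1=np.array([.6244,.1269,.1300]);Rg=R.from_euler('xyz',[-2.789,.004,-3.115]);print(delta(G1,Rg))
# tank check: bright grey shoe-like regions in tank, scene camera, vs. initial picture
a,p=snap('scene','s9');a0=cv2.imread('pics/s0_raw.png')
d=cv2.absdiff(a,a0).max(2);m=(d>25).astype(np.uint8)
poly=np.array([proj(p,np.r_[C,.02]+TK.apply([*v,0])) for v in((-.08,.075),(.08,.075),(.08,-.075),(-.08,-.075))]).astype(np.int32)
k=np.zeros_like(m);cv2.fillPoly(k,[poly],1);print('tank floor px',k.sum(),'changed',(m*k).sum())
t=(m*255)[185:235,105:168]
print('\n'.join(''.join('#' if v else '.' for v in r[::1]) for r in t[::2]))
# other changes outside
m[:, :]=cv2.morphologyEx(m,cv2.MORPH_OPEN,np.ones((3,3)))
n,_,st,_=cv2.connectedComponentsWithStats(m);print([tuple(r) for r in st[1:] if r[4]>25])
E
```

```text
[0.62366336 0.12912797 0.29519945] [-0.17881403  0.07381916 -3.20335282]
(array([-0.0016,  0.0547,  0.1559]), array([ 0.1, -0.5,  0.3]))
tank floor px 1891 changed 687
..................................................########.....
...................................................########....
...................................................#########...
...................................................#########...
...................................................###########.
...................................................############
..................############......................###########
.................###############.#..#...............##..#######
...................###################..............##...######
.................#######..####.#######..............#.....#####
............###.##################.###..............#......####
............###..#####################.....................####
............##.##################.####.....................####
...........#####################..####......................###
...........###.#####################
[... 862 characters left out ...]
p.int32(11), np.int32(43)), (np.int32(208), np.int32(43), np.int32(30), np.int32(38), np.int32(481)), (np.int32(392), np.int32(54), np.int32(19), np.int32(23), np.int32(298)), (np.int32(109), np.int32(65), np.int32(112), np.int32(67), np.int32(2974)), (np.int32(250), np.int32(84), np.int32(10), np.int32(13), np.int32(84)), (np.int32(210), np.int32(112), np.int32(10), np.int32(6), np.int32(46)), (np.int32(100), np.int32(133), np.int32(133), np.int32(128), np.int32(5143)), (np.int32(363), np.int32(154), np.int32(16), np.int32(20), np.int32(210)), (np.int32(201), np.int32(184), np.int32(17), np.int32(19), np.int32(289)), (np.int32(116), np.int32(197), np.int32(28), np.int32(31), np.int32(553))]
```

Something new fills a 28x31 px area on the tank floor, the right size for four shoes. I set the cup down.

Call:
{"method": "move_arm", "body": {
  "deltas": [
    {"x": -0.001, "y": 0.012, "z": 0.034, "wx": 0, "wy": -0.2, "wz": 0, "hand": 0},
    {"x": -0.0015, "y": 0.025, "z": 0.072, "wx": 0, "wy": -0.4, "wz": 0.2, "hand": 0},
    {"x": -0.0015, "y": 0.038, "z": 0.11, "wx": 0, "wy": -0.5, "wz": 0.3, "hand": 0},
    {"x": -0.0015, "y": 0.047, "z": 0.135, "wx": 0, "wy": -0.5, "wz": 0.3, "hand": 0},
    {"x": -0.0015, "y": 0.0515, "z": 0.147, "wx": 0, "wy": -0.5, "wz": 0.3, "hand": 0},
    {"x": -0.0015, "y": 0.0535, "z": 0.152, "wx": 0, "wy": -0.5, "wz": 0.3, "hand": 0},
    {"x": -0.0015, "y": 0.054, "z": 0.154, "wx": 0, "wy": -0.5, "wz": 0.3, "hand": 0},
    {"x": -0.0015, "y": 0.054, "z": 0.154, "wx": 0, "wy": -0.5, "wz": 0.3, "hand": 0}
  ]
}}

```text
time: 44.62
tool_pos: [0.6245, 0.1246, 0.1328]
tool_rot: [-2.788, 0.006, -3.116]
contact_force: [0.4, 0.2, -2.1]
opening: 0.0157
```

Call:
{"method": "move_arm", "body": {
  "deltas": [
    {"x": 0, "y": 0.0004, "z": 0.001, "wx": 0, "wy": 0, "wz": 0, "hand": 0},
    {"x": 0, "y": 0.0007, "z": 0.002, "wx": 0, "wy": 0, "wz": 0, "hand": 0},
    {"x": 0, "y": 0.0007, "z": 0.002, "wx": 0, "wy": 0, "wz": 0, "hand": 0}
  ]
}}

```text
time: 45.0
tool_pos: [0.624, 0.1246, 0.1297]
tool_rot: [-2.787, 0.005, -3.116]
contact_force: [0.3, 0.0, -2.9]
opening: 0.0157
```

Call:
{"method": "move_arm", "body": {
  "deltas": [
    {"x": 0, "y": 0.0004, "z": 0.001, "wx": 0, "wy": 0, "wz": 0, "hand": 0},
    {"x": 0, "y": 0.0007, "z": 0.002, "wx": 0, "wy": 0, "wz": 0, "hand": 0},
    {"x": 0, "y": 0.0007, "z": 0.002, "wx": 0, "wy": 0, "wz": 0, "hand": 0}
  ]
}}

```text
time: 45.38
tool_pos: [0.6242, 0.1246, 0.1286]
tool_rot: [-2.787, 0.006, -3.116]
contact_force: [-2.4, 1.4, 5.3]
opening: 0.0158
```

Call:
{"method": "move_arm", "body": {
  "deltas": [
    {"x": 0, "y": 0, "z": 0, "wx": 0, "wy": 0, "wz": 0, "hand": 0.45},
    {"x": 0, "y": 0, "z": 0, "wx": 0, "wy": 0, "wz": 0, "hand": 0.45},
    {"x": 0, "y": 0, "z": 0, "wx": 0, "wy": 0, "wz": 0, "hand": 0.45},
    {"x": 0, "y": 0, "z": -0.02, "wx": 0, "wy": 0, "wz": 0, "hand": 0.45},
    {"x": 0, "y": 0, "z": -0.06, "wx": 0, "wy": 0, "wz": 0, "hand": 0.45},
    {"x": 0, "y": 0, "z": -0.11, "wx": 0, "wy": 0, "wz": 0, "hand": 0.45},
    {"x": 0, "y": 0, "z": -0.17, "wx": 0, "wy": 0, "wz": 0, "hand": 0.45},
    {"x": 0, "y": 0, "z": -0.17, "wx": 0, "wy": 0, "wz": 0, "hand": 0.45}
  ]
}}

```text
time: 46.38
tool_pos: [0.6232, 0.1854, 0.2924]
tool_rot: [-2.79, 0.015, -3.114]
contact_force: [-0.7, -0.9, 0.5]
opening: 0.0414
```

```bash
python3 - <<'E'
from h import *
P=np.load('P.npy');x,r,s=pose();print(x)
T=([.53,-.37,.36],down(188.8));print(delta(*T));print(ik(*T,P,s['qpos']))
print(ik([.439,-.449,.06],down(188.8),P,[-.9,.5,1.4,0,1.3,-2.6]))
E
```

```text
[0.62316302 0.18537578 0.29239309]
(array([ 0.1072, -0.5427,  0.1252]), array([-20.2,  -0.4,  -7.3]))
(array([-7.28029339e-01,  5.39628832e-01,  8.54455824e-01,  1.46960818e-11,
        1.74750800e+00, -2.45241464e+00]), np.float64(9.885185121123176e-11))
(array([-9.18725709e-01,  6.88882671e-01,  1.42347958e+00,  8.95986735e-17,
        1.02923040e+00, -2.64311101e+00]), np.float64(2.220446049250313e-15))
```

Call:
{"method": "move_arm", "body": {
  "deltas": [
    {"x": 0.01, "y": -0.03, "z": 0, "wx": -6, "wy": 0, "wz": -1, "hand": 0.45},
    {"x": 0.02, "y": -0.08, "z": 0.01, "wx": -13, "wy": -0.2, "wz": -2.5, "hand": 0.45},
    {"x": 0.03, "y": -0.14, "z": 0.03, "wx": -20.2, "wy": -0.4, "wz": -4, "hand": 0.45},
    {"x": 0.042, "y": -0.2, "z": 0.045, "wx": -20.2, "wy": -0.4, "wz": -5.5, "hand": 0.45},
    {"x": 0.054, "y": -0.26, "z": 0.06, "wx": -20.2, "wy": -0.4, "wz": -7.3, "hand": 0.45},
    {"x": 0.066, "y": -0.32, "z": 0.074, "wx": -20.2, "wy": -0.4, "wz": -7.3, "hand": 0.45},
    {"x": 0.078, "y": -0.38, "z": 0.088, "wx": -20.2, "wy": -0.4, "wz": -7.3, "hand": 0.45},
    {"x": 0.088, "y": -0.43, "z": 0.1, "wx": -20.2, "wy": -0.4, "wz": -7.3, "hand": 0.45}
  ]
}}

```text
time: 47.38
tool_pos: [0.5435, -0.259, 0.3411]
tool_rot: [-3.141, -0.012, -2.991]
contact_force: [2.0, 0.2, 0.7]
opening: 0.0413
```

```bash
python3 - <<'E'
from h import *
print(pose()[0],delta([.53,-.37,.36],down(188.8)))
E
```

```text
[ 0.54351055 -0.25901317  0.34114693] (array([ 0.0302, -0.1077, -0.0185]), array([-0. , -0.7, -0.2]))
```

Call:
{"method": "move_arm", "body": {
  "deltas": [
    {"x": 0.01, "y": -0.036, "z": -0.006, "wx": 0, "wy": -0.3, "wz": 0, "hand": 1},
    {"x": 0.02, "y": -0.072, "z": -0.012, "wx": 0, "wy": -0.6, "wz": 0, "hand": 1},
    {"x": 0.03, "y": -0.107, "z": -0.018, "wx": 0, "wy": -0.7, "wz": -0.2, "hand": 1},
    {"x": 0.03, "y": -0.107, "z": -0.018, "wx": 0, "wy": -0.7, "wz": -0.2, "hand": 1},
    {"x": 0.03, "y": -0.107, "z": -0.018, "wx": 0, "wy": -0.7, "wz": -0.2, "hand": 1}
  ]
}}

```text
time: 48.0
tool_pos: [0.5311, -0.3665, 0.3594]
tool_rot: [3.141, 0.001, -2.987]
contact_force: [-0.2, -0.6, 0.6]
opening: 0.0868
```

```bash
python3 - <<'E'
from h import *
ps=load('s0')
im,p=snap('wrist','wb');x,r,s=pose();print(x)
u=proj(p,[.449,-.395,.055]);print('pred',u)
hsv=cv2.cvtColor(im,cv2.COLOR_BGR2HSV)
x0,y0=int(u[0])-40,int(u[1])-40
g=im[y0:y0+80,x0:x0+80]
gray=cv2.cvtColor(g,cv2.COLOR_BGR2GRAY)
print('\n'.join(' '.join(f'{v:3d}' for v in row[::4]) for row in gray[::4]))
c=cv2.HoughCircles(cv2.medianBlur(gray,3),cv2.HOUGH_GRADIENT,1,20,param1=80,param2=14,minRadius=5,maxRadius=26);print(c if c is None else c[0]+[x0,y0,0])
dark=(gray<50).astype(np.uint8)
for k in cv2.findContours(dark,cv2.RETR_CCOMP,2)[0]:
    if cv2.contourArea(k)>40:
        q=cv2.minEnclosingCircle(k);w=(q[0][0]+x0,q[0][1]+y0);print('blob',w,q[1],cv2.contourArea(k),'tri',tri(p,w,ps,(129.4,183.6)),[onz(p,w,z).round(4) for z in(.045,.055)])
# tank interior shoes
m=((hsv[...,1]<45)&(hsv[...,2]>150)).astype(np.uint8)
print(proj(p,[*C,.02]))
E
```

```text
[ 0.53133357 -0.36599355  0.35976135]
pred [240.80176439  86.86499222]
191 191 188 186 181 181 181 181 180 181 181 181 183 186 187 188 188 188 188 191
199 191 183 183 186 188 188 188 187 182 177 175 175 176 176 176 177 179 181 182
197 198 196 194 196 198 196 189 182 181 185 187 186 184 182 177 174 174 172 171
192 191 191 193 195 196 197 196 195 194 196 196 195 187 177 176 180 182 181 180
184 188 190 192 193 192 192 190 192 192 194 195 196 196 195 194 194 196 194 192
190 187 180 174 175 180 184 188 192 192 192 190 191 189 189 190 192 193 193 195
219 220 219 222 220 218 219 220 218 219 220 220 220 219 218 216 215 215 214 216
227 229 228 229 229 229 230 232 143  23  25  32 231 231 229 229 229 229 229 229
228 229 229 228 229 229 139 139  23  26  25  26  26  81 229 229 231 232 230 234
228 228 229 228 229 143 140  24  17 114 120 122  31  27 229 230 231 230 229 234
226 229 228 231 230 139 138  15 103 117 120 123 127  27  87 231 232 229 230 233
226 228 228 229 228 138 135  16 105 115 119 122 125  25  48 230 232 230 230 234
228 229 228 227 228 137 136  14  68 112 116 119 132  26  88 228 231 2
[... 356 characters left out ...]
03 107 104 103 108 104 104 110 104 106 107 105 103 106
181 182 182 181 181 181 179 179 178 178 177 179 180 179 179 179 179 180 181 181
175 176 176 176 177 177 177 177 177 176 176 177 176 177 176 178 177 177 179 179
[[236.5  87.5  18.5]]
blob (240.12025451660156, 89.64556884765625) 16.462202072143555 766.5 tri (array([ 0.45227631, -0.39482876,  0.05530426]), np.float64(0.0011701188020138312)) [array([ 0.4522, -0.3958,  0.045 ]), array([ 0.4525, -0.3954,  0.055 ])]
blob (240.5, 89.5) 11.068072319030762 351.5 tri (array([ 0.45213298, -0.39461061,  0.05525104]), np.float64(0.0006508118634782696)) [array([ 0.452 , -0.3953,  0.045 ]), array([ 0.4523, -0.3949,  0.055 ])]
[256.20932732 179.89512535]
```

```bash
python3 - <<'E'
from h import *
print(delta([.4605,-.4484,.075],down(188.8)))
E
```

```text
(array([ 0.083 , -0.0705,  0.2847]), array([0. , 0.1, 0.1]))
```

Call:
{"method": "move_arm", "body": {
  "deltas": [
    {"x": 0.03, "y": -0.026, "z": 0.03, "wx": 0, "wy": 0, "wz": 0, "hand": 1},
    {"x": 0.06, "y": -0.05, "z": 0.08, "wx": 0, "wy": 0, "wz": 0, "hand": 1},
    {"x": 0.083, "y": -0.0705, "z": 0.135, "wx": 0, "wy": 0.1, "wz": 0.1, "hand": 1},
    {"x": 0.083, "y": -0.0705, "z": 0.19, "wx": 0, "wy": 0.1, "wz": 0.1, "hand": 1},
    {"x": 0.083, "y": -0.0705, "z": 0.24, "wx": 0, "wy": 0.1, "wz": 0.1, "hand": 1},
    {"x": 0.083, "y": -0.0705, "z": 0.275, "wx": 0, "wy": 0.1, "wz": 0.1, "hand": 1},
    {"x": 0.083, "y": -0.0705, "z": 0.2847, "wx": 0, "wy": 0.1, "wz": 0.1, "hand": 1},
    {"x": 0.083, "y": -0.0705, "z": 0.2847, "wx": 0, "wy": 0.1, "wz": 0.1, "hand": 1}
  ]
}}

```text
time: 49.05
tool_pos: [0.4612, -0.4491, 0.0762]
tool_rot: [-3.14, 0.0, -2.988]
contact_force: [0.5, 0.4, -0.9]
opening: 0.0918
```

```bash
python3 - <<'E'
from h import *
x,r,s=pose();print(x,s['opening'],s['contact_force']);print(delta([.4605,-.4484,.057],down(188.8)))
print('finger centre', x+r.apply([0,s['opening']/2+.0085,0]))
E
```

```text
[ 0.46117337 -0.44907936  0.07615757] 0.09184978548738386 [ 0.47978266  0.42569306 -0.87756208]
(array([0.0006, 0.0008, 0.0192]), array([-0.1,  0. ,  0. ]))
finger centre [ 0.45282163 -0.39529913  0.07609593]
```

Aligned to within 1 mm. I press slowly.

Call:
{"method": "move_arm", "body": {
  "deltas": [
    {"x": 0.0005, "y": 0.001, "z": 0.01, "wx": 0, "wy": 0, "wz": 0, "hand": 1},
    {"x": 0.0005, "y": 0.001, "z": 0.016, "wx": 0, "wy": 0, "wz": 0, "hand": 1},
    {"x": 0.0005, "y": 0.001, "z": 0.019, "wx": 0, "wy": 0, "wz": 0, "hand": 1},
    {"x": 0.0005, "y": 0.001, "z": 0.021, "wx": 0, "wy": 0, "wz": 0, "hand": 1},
    {"x": 0.0005, "y": 0.001, "z": 0.023, "wx": 0, "wy": 0, "wz": 0, "hand": 1},
    {"x": 0.0005, "y": 0.001, "z": 0.023, "wx": 0, "wy": 0, "wz": 0, "hand": 1}
  ]
}}

```text
time: 49.8
tool_pos: [0.4611, -0.4496, 0.0603]
tool_rot: [-3.136, 0.003, -2.988]
contact_force: [-6.8, 7.7, 43.2]
opening: 0.0917
```

Call:
{"method": "move_arm", "body": {
  "deltas": [
    {"x": 0, "y": 0, "z": 0.001, "wx": 0, "wy": 0, "wz": 0, "hand": 1},
    {"x": 0, "y": 0, "z": 0.002, "wx": 0, "wy": 0, "wz": 0, "hand": 1},
    {"x": 0, "y": 0, "z": 0.003, "wx": 0, "wy": 0, "wz": 0, "hand": 1},
    {"x": 0, "y": 0, "z": 0.003, "wx": 0, "wy": 0, "wz": 0, "hand": 1}
  ]
}}

```text
time: 50.3
tool_pos: [0.4612, -0.4497, 0.0599]
tool_rot: [-3.135, 0.004, -2.988]
contact_force: [-10.4, 10.4, 58.7]
opening: 0.0917
```

```bash
python3 - <<'E'
from h import *
x,r,s=pose();F=s['contact_force'];M=s['torque'];print(F,M)
# contact point assuming moment about TCP or about wrist/flange: p = FxM/|F|^2 (+ line)
p=np.cross(F,M)/F.dot(F);print('lever (world)',p,'tool',r.inv().apply(p), 'button rel', np.array([.4522,-.395,.055])-x)
E
```

```text
[-10.40076798  10.37613082  58.68574731] [4.6794372  2.38785639 0.39799597]
lever (world) [-0.03716087  0.07616574 -0.02005269] tool [0.02515223 0.08108666 0.01940567] button rel [-0.00902795  0.0546737  -0.00486414]
```

Call:
{"method": "move_arm", "body": {
  "deltas": [
    {"x": 0, "y": 0, "z": -0.003, "wx": 0, "wy": 0, "wz": 0, "hand": 1},
    {"x": 0, "y": 0, "z": -0.01, "wx": 0, "wy": 0, "wz": 0, "hand": 1},
    {"x": 0, "y": 0, "z": -0.02, "wx": 0, "wy": 0, "wz": 0, "hand": 1},
    {"x": 0, "y": 0, "z": -0.02, "wx": 0, "wy": 0, "wz": 0, "hand": 1}
  ]
}}

```text
time: 50.8
tool_pos: [0.4601, -0.4489, 0.0703]
tool_rot: [-3.14, 0.0, -2.988]
contact_force: [1.0, 1.0, -0.9]
opening: 0.0919
```

```bash
python3 - <<'E'
from h import *
x,r,s=pose();print(x,s['contact_force'],s['torque'])
E
```

```text
[ 0.46012654 -0.44894567  0.07026432] [ 1.03794179  0.9880226  -0.85033482] [0.03950454 0.03967381 0.05403842]
```

The contact moment points to the button finger, with a hard stop at z = 0.060. I check in small steps whether there was spring travel (button) or a direct stop (collar).

Call:
{"method": "move_arm", "body": {
  "deltas": [
    {"x": 0, "y": 0, "z": 0.003, "wx": 0, "wy": 0, "wz": 0, "hand": 1},
    {"x": 0, "y": 0, "z": 0.003, "wx": 0, "wy": 0, "wz": 0, "hand": 1},
    {"x": 0, "y": 0, "z": 0.003, "wx": 0, "wy": 0, "wz": 0, "hand": 1}
  ]
}}

```text
time: 51.18
tool_pos: [0.4598, -0.4485, 0.0662]
tool_rot: [-3.141, -0.001, -2.988]
contact_force: [-0.1, 0.3, 1.4]
opening: 0.0916
```

Call:
{"method": "move_arm", "body": {
  "deltas": [
    {"x": 0, "y": 0, "z": 0.002, "wx": 0, "wy": 0, "wz": 0, "hand": 1},
    {"x": 0, "y": 0, "z": 0.002, "wx": 0, "wy": 0, "wz": 0, "hand": 1},
    {"x": 0, "y": 0, "z": 0.002, "wx": 0, "wy": 0, "wz": 0, "hand": 1}
  ]
}}

```text
time: 51.55
tool_pos: [0.4598, -0.4485, 0.0646]
tool_rot: [-3.141, -0.0, -2.988]
contact_force: [-0.5, 0.8, 2.9]
opening: 0.0917
```

Call:
{"method": "move_arm", "body": {
  "deltas": [
    {"x": 0, "y": 0, "z": 0.002, "wx": 0, "wy": 0, "wz": 0, "hand": 1},
    {"x": 0, "y": 0, "z": 0.002, "wx": 0, "wy": 0, "wz": 0, "hand": 1},
    {"x": 0, "y": 0, "z": 0.002, "wx": 0, "wy": 0, "wz": 0, "hand": 1}
  ]
}}

```text
time: 51.92
tool_pos: [0.4599, -0.4486, 0.0627]
tool_rot: [-3.141, -0.0, -2.988]
contact_force: [-1.0, 0.6, 3.3]
opening: 0.0917
```

Call:
{"method": "move_arm", "body": {
  "deltas": [
    {"x": 0, "y": 0, "z": 0.002, "wx": 0, "wy": 0, "wz": 0, "hand": 1},
    {"x": 0, "y": 0, "z": 0.002, "wx": 0, "wy": 0, "wz": 0, "hand": 1},
    {"x": 0, "y": 0, "z": 0.002, "wx": 0, "wy": 0, "wz": 0, "hand": 1}
  ]
}}

```text
time: 52.3
tool_pos: [0.4599, -0.4486, 0.0612]
tool_rot: [-3.141, -0.0, -2.988]
contact_force: [-2.1, 2.1, 7.9]
opening: 0.0919
```

The spring shows from about z 0.067 to 0.061 (1.4, 2.9, 3.3 N) and then the hard stop, so this is the button and it was pressed fully in. I press once more lightly to the stop, then retreat.

Call:
{"method": "move_arm", "body": {
  "deltas": [
    {"x": 0, "y": 0, "z": 0.001, "wx": 0, "wy": 0, "wz": 0, "hand": 1},
    {"x": 0, "y": 0, "z": 0.002, "wx": 0, "wy": 0, "wz": 0, "hand": 1},
    {"x": 0, "y": 0, "z": 0.002, "wx": 0, "wy": 0, "wz": 0, "hand": 1},
    {"x": 0, "y": 0, "z": 0.002, "wx": 0, "wy": 0, "wz": 0, "hand": 1}
  ]
}}

```text
time: 52.8
tool_pos: [0.46, -0.4487, 0.0609]
tool_rot: [-3.14, 0.0, -2.988]
contact_force: [-4.8, 3.9, 17.2]
opening: 0.0918
```

Call:
{"method": "move_arm", "body": {
  "deltas": [
    {"x": 0, "y": 0, "z": -0.01, "wx": 0, "wy": 0, "wz": 0, "hand": 1},
    {"x": 0, "y": 0, "z": -0.05, "wx": 0, "wy": 0, "wz": 0, "hand": 1},
    {"x": 0, "y": 0, "z": -0.11, "wx": 0, "wy": 0, "wz": 0, "hand": 1},
    {"x": 0, "y": 0, "z": -0.17, "wx": 0, "wy": 0, "wz": 0, "hand": 1},
    {"x": 0, "y": 0, "z": -0.23, "wx": 0, "wy": 0, "wz": 0, "hand": 1},
    {"x": 0, "y": 0, "z": -0.28, "wx": 0, "wy": 0, "wz": 0, "hand": 1},
    {"x": 0, "y": 0, "z": -0.28, "wx": 0, "wy": 0, "wz": 0, "hand": 1}
  ]
}}

```text
time: 53.68
tool_pos: [0.4611, -0.4495, 0.3435]
tool_rot: [-3.132, 0.005, -2.988]
contact_force: [-0.5, 0.4, -0.4]
opening: 0.0917
```

```bash
python3 - <<'E'
from h import *
print(pose()[0])
a,p=snap('scene','s10');b,pt=snap('top','t10');a0=cv2.imread('pics/s0_raw.png');b0=cv2.imread('pics/t0_raw.png')
hsv=cv2.cvtColor(a,cv2.COLOR_BGR2HSV)
# tank shoes: changed px from the start
m=(cv2.absdiff(a,a0).max(2)>25)[190:235,108:162]
print('tank changed',m.sum()); print('\n'.join(''.join('#' if v else '.' for v in r) for r in m[::2]))
# bystanders: mean change in boxes (scene px/1.5625 of first picture)
k=1.5625
for n,(u,v) in dict(tring=(317,417),eyepiece=(408,404),eyecup=(523,376),filter=(482,400),jar=(268,407)).items():
    u,v=int(u/k),int(v/k);print(n,cv2.absdiff(a,a0)[v-10:v+11,u-10:u+11].max(2).mean().round(1))
for n,(u,v) in dict(turq=(326,403),blue=(283,379),yellow=(215,425),).items():
    u,v=int(u/k),int(v/k);print(n,cv2.absdiff(b,b0)[v-8:v+9,u-8:u+9].max(2).mean().round(1))
# cup standing: predicted corners vs. grey blob on the mat (top cam)
c,_=cupR(-88.5,0);org=np.array([.6255,.067,.003])
print([proj(p,org+c.apply(v)).round() for v in((.095,-.054,.045),(.095,.054,.045),(-.052,-.054,.055),(-.052,.054,.055))])
g=((hsv[...,1]<60)&(hsv[...,2]>55)).astype(np.uint8);M=np.zeros_like(g);M[200:250,225:305]=g[200:250,225:305]
ks=max(cv2.findContours(M,0,2)[0],key=cv2.contourArea);print(cv2.boundingRect(ks),cv2.contourArea(ks))
# anything bright grey on the table where the shoes were
s=((hsv[...,1]<60)&(hsv[...,2]>110))[170:203,180:315];print('shoe-like px on table',s.sum())
E
```

```text
[ 0.4611159  -0.44947847  0.34351134]
tank changed 437
......................................................
......................................................
......................................................
......................................................
..............###################.....................
.....................#######..........................
.........................##..###......................
........................#######.#.....................
........############.....######.......................
.........##..........##.......#.......................
.......########.....##########.###....................
........######..##############........................
.......#...###.#.....#................................
.........##############.####..........................
......#.####################..##......................
.......#######################.#......................
........##################............................
.........################.............................
......................................................
......................................................
......................................................
......................................................
......................................................
tring 2.9
eyepiece 2.7
eyecup 2.6
filter 2.8
jar 3.0
turq 1.0
blue 1.0
yellow 1.0
[array([235., 208.]), array([237., 237.]), array([278., 203.]), array([282., 231.])]
(235, 201, 49, 42) 1553.0
shoe-like px on table 0
```

```bash
python3 - <<'E'
from h import *
b=cv2.imread('pics/t10_raw.png');b0=cv2.imread('pics/t0_raw.png')
f=lambda i:((lambda h:((h[...,1]<60)&(h[...,2]>110)))(cv2.cvtColor(i,cv2.COLOR_BGR2HSV)))
n=(f(b)&~f(b0)).astype(np.uint8);n=cv2.morphologyEx(n,cv2.MORPH_OPEN,np.ones((2,2)))
_,_,st,c=cv2.connectedComponentsWithStats(n);print([(c[i].round().tolist(),int(st[i,4])) for i in range(1,len(st)) if st[i,4]>8])
robot.hand_in()
print(monitor.observe()['time'])
E
```

```text
[([267.0, 177.0], 533), ([255.0, 177.0], 173), ([505.0, 199.0], 111), ([144.0, 206.0], 10), ([466.0, 206.0], 17), ([510.0, 208.0], 32), ([480.0, 214.0], 164), ([503.0, 222.0], 124), ([466.0, 260.0], 1022), ([431.0, 300.0], 3311), ([323.0, 312.0], 2648), ([492.0, 292.0], 291), ([261.0, 328.0], 1391), ([395.0, 339.0], 657), ([366.0, 360.0], 2587), ([223.0, 349.0], 664), ([259.0, 373.0], 240), ([241.0, 376.0], 76)]
the job is handed in; nothing more can be done
the job is handed in; nothing more can be done
```

I finished the job and handed it in at about 54 s of robot time. The interface reported no verdict.

**What I did**
- I took the steel cup off its peg, stood it on the mat and put all four bare shoes in it.
- I poured at about 80° of tilt over the wall facing the mat, with the lip about 16 mm below the rim by the arm's pose.
- I stood the cup back on the mat and then pressed the start button.

**Last checks**
- **Cup emptied:** the wrist load fell from about 4.7–5 N to about 2.4 N, the weight of the empty cup.
- **Shoes in the tank:** the picture difference shows new objects on the tank floor filling about the area of four shoes, and no shoe-like pixels are left in the table strip where the shoes had lain. I did not count the four shoes one by one in the tank, because the picture-viewing limit was used up.
- **Button:** I felt its spring travel from about z 0.067 to 0.061 m, then the hard stop, so it was fully in, and I pressed it twice.
- **Cup on the mat:** in the camera image it is within a few pixels of where an upright cup should be.
- **Other things:** the five bystanders and the blue, turquoise and yellow look-alikes show no change.

**Disagreements and doubts**
- **Top camera:** it disagreed with the other two by about 9 mm in x, so I relied on the scene and wrist cameras.
- **Button height:** the cameras put the button top at 0.055 m, but the finger met it at about 0.067 m. Because of that the first press overshot, to about 59 N on the fingertip.
- **Last check:** a final top-view search for stray grey blobs mostly caught the arm and shadows, so it proves nothing.

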